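# Zero the bench comparator on the master, then gauge a rolled bar

### The arm

A 7-joint arm with a two-finger parallel gripper is mounted at the origin on a cart in front of the work surface, level with it; the furniture and walls round the work are solid. World frame = base frame: x ahead of the robot, y to its left, z up, the work surface at z = 0. Lengths are in m, angles in rad, forces in N, time in s.
With the tool pointing down it reaches from about 0.425 to 0.95 m from the base axis. Payload 4.7 kg.
Tool frame: the origin (TCP) lies midway between the tips of the shut fingers; the grasp point (between the pads) lies 19 mm behind it; z points along the fingers, y is the direction in which the jaws open and shut (so a half turn about z gives the same grasp; the last joint's range is limited). The gripper opens to 85 mm and grips with 20 to 120 N. Pads are 22 mm wide; open, the fingers measure 114 mm over their backs; the gripper's body (76 mm by 85 mm) begins 54 mm behind the grasp point. The pads swing forward as they close: fully open they stand 13 mm farther back than shut.
Start: joints at [1.314, 0.469, -0.049, 1.532, 0.024, 1.141, -0.082], TCP at [0.152, -0.658, 0.231] pointing down, gripper open.
Joint ranges: [-2.59, 2.59], [-0.33, 1.99], [-1.39, 1.29], [0.1, 2.45], [-1.04, 4.18], [0.21, 1.99], [-2.66, 2.66]. Speed limits (rad/s): [2.57, 2.57, 3.14, 3.14, 3.14, 3.14, 3.14].

### API

Orientations are given as a 3x3 rotation matrix whose columns are the frame's x, y, z axes.
In Python, from station import robot, imaging gives the robot as it stands.
- The arm moves only by the tool carry_out, never from a script. Its argument "deltas" is a list that holds one entry, the list of rows, each a list of 7 numbers: the shift along the world's x, y, z in mm, then the turn, a rotation vector about the world's x, y, z in units of 5 degrees (1.0 is 5 degrees), then the finger opening in mm, from 0 to 85.4. A call has exactly 5 rows; each row shifts and turns the commanded pose from where the row before left it; what a row does not reach is not made up. A row lasts 1/10 s, in which the tool goes at most 50 mm and 8.59 degrees, less where a joint would pass 70% of its speed; a pose out of reach is approached as far as the arm can. A call with a gripper value outside its range is refused whole. The fingers move at their own pace and stop on an object; the grip force is fixed at half the most. Time passes only in rows, so rows that do not move let the fingers close, or fill a call up. It gives the time, the measured TCP pose, the force and the opening at its end, in the units of the state.
- robot.state(): the state, without advancing time (a new reading comes with each control period).
- imaging.read_camera(name): name is "scene" or "top"; returns a dict with "pixels" (400x640x3 uint8, red, green, blue), "range_z" (400x640 float32, m along the optical axis (not along the pixel's ray), 0 where there is no reading), "fovy" (degrees; the focal length in pixels is half the picture's height over the tangent of half this angle, whatever the lens; pixels are square), "cx", "cy" (the principal point, pixels), "R" (3x3) and "t" (3): a world point X has camera coordinates R X + t. Camera axes: x right, y down, z forward; pixel columns grow to the right and rows downward; lengths in m; the calibration is good to about 2 mm. A picture is of the moment at which its call begins.
- robot.close_job(): hands the job in, once; it reports no verdict.
The state is a dict: "time": time; "q": joint angles; "qd": joint speeds; "tau": joint torques, N m; "eef_pos": TCP position; "ee_rot": TCP orientation; "wrist_force": force on the tool from outside, world axes, zero at the start; "ft_torque": the same for the moment, N m; "gripper_width": finger opening in m.
Only numpy, scipy, OpenCV 4.12 (cv2) and the standard library are available. Lean on these libraries where they do the work, as an engineer would, in place of code of your own. Each camera call takes 0.05 s, during which the arm holds its last target. There are 200 camera calls.

### The job

The comparator is sitting on its 10 mm master. Turn the dial's bezel until the red zero mark stands at the tip of the hand and let go of it; then draw the master out, lay it flat on the felt-covered board, and slide the rolled brass bar, tapered nose first, straight in under the sprung foot until it reaches the back stop, so that the dial shows how far it is from the master. Leave the bezel as you zeroed it, and do not disturb the other things on the bench.

Things in the scene. Friction and masses are not known exactly. Their poses are not given: they have to be found in the camera images.
- comparator: Grey bench comparator with a dial, fixed to the bench. Origin on the bench straight under the axis of its vertical spindle; x points to its back (the column, 66 mm behind the spindle), y to its left, z up. Its foot is 104 mm wide (y), x = -42 to +96 mm, 23 mm high. Head and dial hang over the table on an arm; the head's underside is 94 mm above the bench
- table_spot (a point): Point of the steel gauge table's top straight below the spindle, 40 mm above the bench; axes as the comparator's. The table is 46 mm wide (y), flat from x = -34 to +27 mm of this point; its front edge is bevelled, 5 mm down over the 6 mm before that. The spindle's foot is a ball of radius 4.5 mm on a light spring (1.5 N); with nothing under it the ball stops 7.5 mm above this point: a bar's sloped nose sliding in lifts it
- back_stop (a point): Middle of the front face of the dark steel back stop on the rear of the gauge table: 27 mm behind the spindle's axis, 32 mm wide, its top 12 mm above the table. Axes as the comparator's
- dial_edge (a point): Lowest front edge of the dial, which overhangs the table at x = -50, z = 149 mm of the comparator. A gripper that holds the near end of a bar on the table must lean back towards the front, 20 to 45 degrees from vertical, to clear it
- bezel_center (a point): Centre of the dial's knurled dark bezel (52 mm diameter, 11 mm high), which turns with the white face; at x -33, z 169 mm of the comparator. z: out of the face along the turning axis, 38 deg off vertical towards the front; x: to the red zero mark; y: a quarter turn counter-clockwise. Case behind it 43 mm wide, 30 mm deep. Turns by a pinch across it, friction 0.04 N m, stays put, stops 2.6 rad either side of up
- zero_mark (a point): Inner point of the red zero arrow on the dial face, 16.5 mm from the centre along x of bezel_center; turns with the bezel. One turn of the face is 10 mm of height in 50 divisions
- pointer_tip (a point): Tip of the black hand, 16.5 mm from the dial's centre. Its x axis points from the centre along the hand to the tip; z is the dial's axis. The hand is geared to the spindle: it turns clockwise 0.628 rad for each mm the spindle rises. It cannot be touched
- spindle (a joint): Height of the sprung spindle (m): 0 when its foot rests on the master on the table, -0.001 on the brass bar, -0.0025 at its lower stop with nothing below
- master_mid (a point): Centre (half-way up) of the steel master: flat bar 100 mm long (its x), 18 wide, 10 thick, 0.13 kg. Its nose is at x = +50 mm: over the last 12 mm the top slopes down by 5 mm. The 34 mm at the other end are a black grip, 20 mm wide. At the start it lies on the gauge table under the spindle's foot, nose towards the back stop, grip hanging out in front; it is drawn out to the front
- bar_mid (a point): Centre (half-way up) of the rolled brass bar: 100 mm long (its x), 18 wide, 9 thick, 0.10 to 0.17 kg, the same sloped nose as the master at x = +50 mm. At the start it lies flat on the bench, slope up, nose away from the robot. In place its nose touches the back stop: its centre is then at x = -23, y = 0, z = 44.5 mm of the comparator, its x along the comparator's x
- felt_board: Grey felt-covered board, fixed, 142 mm (x) by 118 mm (y), 12 mm thick; origin at the centre of its underside. It lies on the bench in front of the comparator, to one side; the brass bar lies to the other side
- powder_jar: white plastic jar with a screw cap, 41 mm wide and 100 mm tall; origin at the centre of its underside. A bystander: do not move it
- eye_loupe: black eye loupe, 41 mm wide, 30 mm tall, standing on its small end; origin at the centre of its underside. A bystander: do not move it
- pearl_cap: round jar cap used as a pearl dish, 66 mm wide, 12 mm tall; origin at the centre of its underside. A bystander: do not move it
- ear_cup: small white plastic cup-shaped piece, 20 x 25 mm, 11 mm tall; origin at the centre of its underside. A bystander: do not move it
- brass_brush: wooden-handled brass brush lying on the bench, 150 mm long along its y axis, 18 mm wide, 21 mm tall; origin at the centre of its underside. A bystander: do not move it
Not all that is in view belongs to the job. Of the things that look like the part that bears master_mid, the larger one is meant.

How it is judged:
By the outcome, as a careful person would: the job done as asked, in the order asked, and still so for the second after the job is handed in, with the robot touching nothing.
It also fails if it takes over 66 s, if anything falls off the work surface, if the arm or the gripper's body presses on something with over 40 N, if the wrist force passes 120 N, or if a joint passes its speed limit or range.

## Working session

There is one attempt and no reset: what is moved stays moved. The work goes in short steps, Python scripts to look and compute and a tool call to move; the robot and the scene stay as the last step left them, time stands still between calls to the robot, and variables do not carry over. Pictures are saved under pics/ and viewed, about 8 in all and at most 12, crops included, and the job is handed in when it is done.

Besides the shell and the picture viewer there is one more tool, called after "Call:" as name(argument=value, ...) on one line, values as JSON. carry_out: Moves the arm, as the interface text tells. Its arguments: {"type":"object","properties":{"deltas":{"type":"array","items":{"type":"array","items":{"type":"array","items":{"type":"number"}}}}},"required":["deltas"]}

```bash
ls; mkdir -p pics
cat > h.py <<'E'
import numpy as np, cv2, pickle
from station import robot, imaging
def cam(n):
    c=imaging.read_camera(n); pickle.dump(c,open(f'{n}.pkl','wb')); return c
def load(n): return pickle.load(open(f'{n}.pkl','rb'))
def f(c): return 200/np.tan(np.radians(c['fovy'])/2)
def world(c,u,v,z=None):
    F=f(c)
    if z is None: z=c['range_z'][int(round(v)),int(round(u))]
    p=np.array([(u-c['cx'])/F*z,(v-c['cy'])/F*z,z]); return np.array(c['R']).T@(p-c['t'])
def onz(c,u,v,h):
    R=np.array(c['R']);o=-R.T@c['t'];d=R.T@np.array([(u-c['cx'])/f(c),(v-c['cy'])/f(c),1]); return o+d*(h-o[2])/d[2]
def proj(c,X):
    p=np.array(c['R'])@X+c['t']; return np.array([p[0]/p[2]*f(c)+c['cx'],p[1]/p[2]*f(c)+c['cy']])
def crop(c,n,x0,y0,x1,y1,k):
    cv2.imwrite(f'pics/{n}.png',cv2.resize(c['pixels'][y0:y1,x0:x1,::-1],None,fx=k,fy=k,interpolation=cv2.INTER_CUBIC))
E
python3 - <<'E'
from h import *
s=robot.state(); print(s)
a=cam('scene');b=cam('top')
for c in(a,b): print(c['fovy'],c['cx'],c['cy'],-np.array(c['R']).T@c['t'],np.array(c['R']).round(3).tolist())
crop(a,'s0',0,0,640,400,1.25);crop(b,'t0',0,0,640,400,1.25)
E
```

```text
pics
{'time': 0.0, 'q': array([ 1.31406767,  0.46946016, -0.04860393,  1.53367884,  0.02411783,
        1.14094289, -0.08226935]), 'qd': array([ 0.00018071, -0.00058354, -0.00036821,  0.00015125,  0.00068974,
        0.00221998, -0.00067538]), 'tau': array([-2.87390549e-04, -5.10311115e+01, -4.67531523e-02, -2.37708485e+01,
        1.05670662e-02,  7.51550251e-03, -9.07046598e-07]), 'eef_pos': array([ 0.15234335, -0.65700842,  0.23025519]), 'ee_rot': array([[ 9.74141611e-01,  2.25937747e-01, -5.06493812e-04],
       [ 2.25938301e-01, -9.74139887e-01,  1.83425490e-03],
       [-7.89684060e-05, -1.90126037e-03, -9.99998189e-01]]), 'wrist_force': array([ 0.1802176 , -0.42099116,  0.37304655]), 'ft_torque': array([ 0.00868978, -0.02935411, -0.01978619]), 'gripper_width': 0.08531693098488141}
49.85440785848297 315.1637493053567 201.24272622927634 [0.08727001 0.50792128 0.54794934] [[-0.79, -0.613, 0.021], [-0.302, 0.359, -0.883], [0.534, -0.704, -0.469]]
52.33794959700084 317.72172788081156 201.99104610627722 [ 0.43236148 -0.06964672  0.99916385] [[0.021, -1.0, -0.002], [-0.99, -0.02, -0.137], [0.137, 0.005, -0.991]]
```

View pics/s0.png

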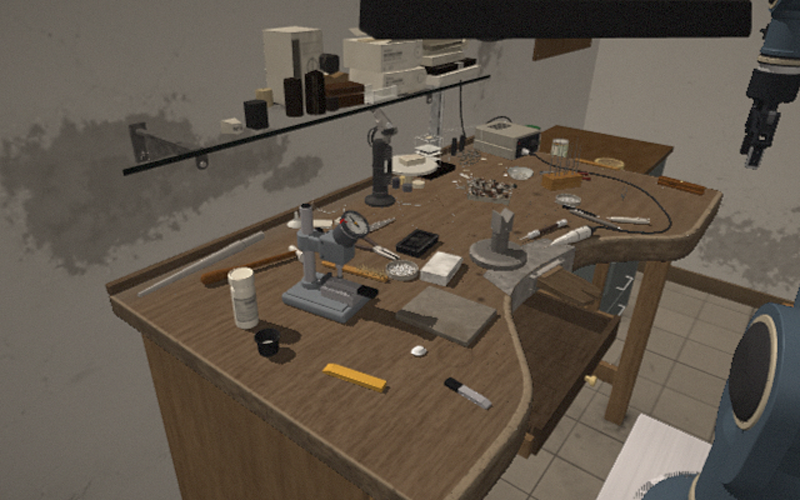

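View pics/t0.png

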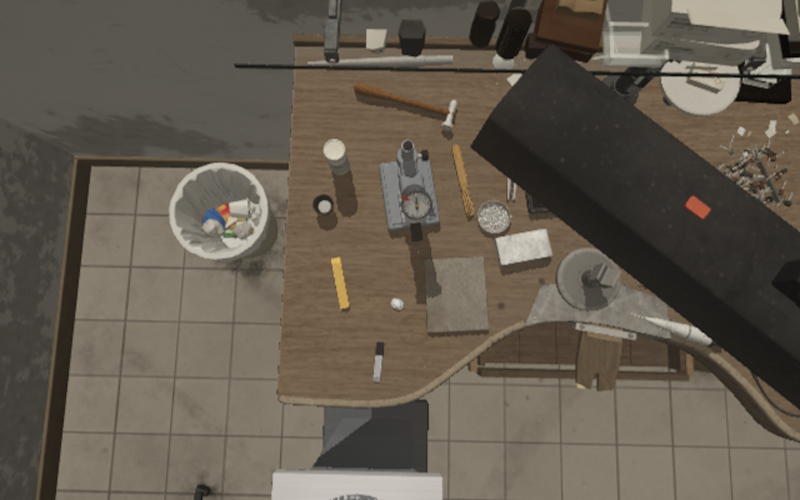

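The scene view shows the comparator at about (330,265), the board at (445,312) and the brass bar at (355,377). The top view puts the comparator at (410,190), the board at (457,295) and the bar at (340,283). Next I'll enlarge the crops.

Run:
```python
from h import *
a=load('scene');b=load('top')
A=cv2.resize(a['pixels'][150:320,210:410,::-1],None,fx=4,fy=3.5,interpolation=2)
crop(a,'s1',215,155,375,275,5)
crop(b,'t1',255,105,415,225,5)
for n,u,v in[('foot corners?',311,182),('foot',345,182),('board',365,235),('bezel',334,164)]:
    print(n,world(b,u,v).round(4))
```

```text
foot corners? [ 0.6178 -0.047   0.0158]
foot [ 6.226e-01 -1.315e-01 -5.000e-04]
board [ 0.4908 -0.1806  0.0126]
bezel [ 0.6273 -0.0975  0.1721]
```

View pics/s1.png

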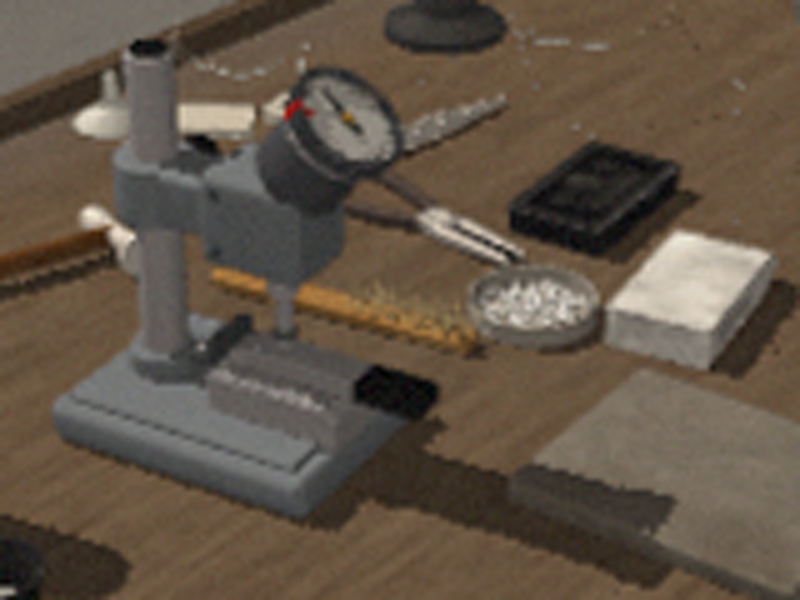

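View pics/t1.png

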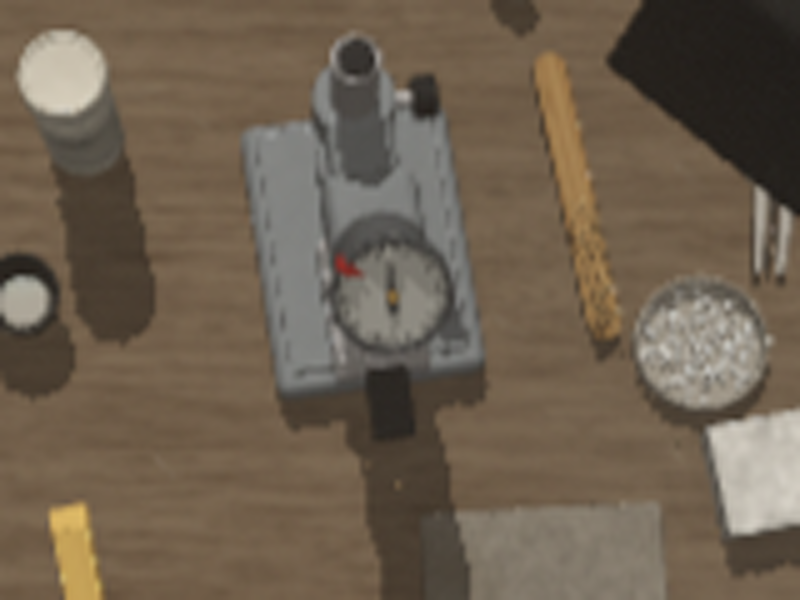

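```bash
cat >> h.py <<'E'
def cloud(c):
    F=f(c); z=c['range_z']; v,u=np.mgrid[0:400,0:640]
    P=np.stack([(u-c['cx'])/F*z,(v-c['cy'])/F*z,z],-1)-c['t']
    W=P@np.array(c['R']); W[z==0]=np.nan; return W
def rect(xy):
    r=cv2.minAreaRect((xy*1000).astype(np.float32)); return [np.round(r[0],1),np.round(r[1],1),round(r[2],2)]
E
python3 - <<'E'
from h import *
C={n:load(n) for n in('scene','top')}
for n,c in C.items():
    W=cloud(c); rgb=c['pixels'].astype(float); hsv=cv2.cvtColor(c['pixels'],cv2.COLOR_RGB2HSV)
    X,Y,Z=W[...,0],W[...,1],W[...,2]
    reg=(X>.58)&(X<.8)&(Y>-.17)&(Y<.0)
    print(n,'bench z',np.nanmedian(Z[(X>.45)&(X<.55)&(Y>.0)&(Y<.03)]))
    m=reg&(abs(Z-.023)<.003)&(hsv[...,1]<70); m=cv2.morphologyEx(m.astype(np.uint8),cv2.MORPH_OPEN,np.ones((3,3)))>0
    print(' foot',m.sum(),rect(W[m][:,:2]),np.median(Z[m]))
    m=reg&(Z<.056)&(Z>.043)&(rgb.sum(-1)<110)&(X<.66)
    print(' grip',m.sum(),rect(W[m][:,:2]),np.median(Z[m]))
    m=(hsv[...,0]>15)&(hsv[...,0]<30)&(hsv[...,1]>150)&(hsv[...,2]>120)&(X<.56)&(X>.3)&(Y>-.05)
    print(' bar',m.sum(),rect(W[m][:,:2]),np.median(Z[m]))
    m=(X>.38)&(X<.6)&(Y<-.1)&(Y>-.26)&(abs(Z-.012)<.0035)
    m=cv2.morphologyEx(m.astype(np.uint8),cv2.MORPH_OPEN,np.ones((3,3)))>0
    print(' board',m.sum(),rect(W[m][:,:2]),np.median(Z[m]))
    m=reg&(Z>.135)&(Z<.2)&(rgb.min(-1)>105)&(hsv[...,1]<60)&(X<.68)
    P=W[m]; print(' face',len(P),P.mean(0).round(4),np.linalg.svd(P-P.mean(0))[2][2].round(3))
    m=reg&(Z>.13)&(hsv[...,1]>150)&(rgb[...,0]>110)&((hsv[...,0]<10)|(hsv[...,0]>170))
    print(' red',m.sum(),W[m].mean(0).round(4),'px',np.argwhere(m).mean(0))
    m=(Z>.26)&(Z<.7)&(X>.35)&(X<.8)&(Y>-.35)&(Y<.2)
    print(' high',m.sum(), W[m].min(0) if m.any() else '')
E
```

```text
scene bench z -0.0004864746086496675
 foot 441 [array([684.8, -80.3]), array([122.2,  86.4]), 3.22] 0.022391319350291983
 grip 110 [array([605.5, -99.8]), array([38.7, 20.7]), 6.2] 0.04860507424607455
 bar 436 [array([509.8,  41.6]), array([99.4, 28.9]), 12.63] 0.00796298612375304
 board 1938 [array([ 489.8, -180.4]), array([142.3, 120.7]), 4.17] 0.011293981710763406
 face 163 [ 0.6376 -0.092   0.1605] [-0.219 -0.508 -0.833]
 red 7 [ 0.6399 -0.0755  0.1793] px [176.42857143 272.85714286]
 high 4439 [ 0.46089713 -0.34994637  0.28885381]
top bench z 0.001855874178864577
 foot 282 [array([697.1, -81.2]), array([123.3,  96.3]), 19.52] 0.023964097410722862
 grip 0 [array([0., 0.]), array([0., 0.]), 0.0] nan
 bar 0 [array([0., 0.]), array([0., 0.]), 0.0] nan
 board 1749 [array([ 491.9, -178.9]), array([141.1, 117.5]), 3.45] 0.013266373535170671
 face 300 [ 0.6393 -0.0931  0.1621] [-0.437 -0.043 -0.898]
 red 6 [ 0.6372 -0.0754  0.1818] px [158.  323.5]
 high 19808 [ 0.46072881 -0.34997896  0.45235838]
  return _methods._mean(a, axis=axis, dtype=dtype,
  ret = ret.dtype.type(ret / rcount)
```

```bash
cat >> h.py <<'E'
from scipy.optimize import least_squares
def pose(p): 
    c,s=np.cos(p[2]),np.sin(p[2]); R=np.array([[c,-s,0],[s,c,0],[0,0,1]]); return lambda q: R@np.array(q)+[p[0],p[1],0]
E
python3 - <<'E'
from h import *
a=load('scene');b=load('top')
T=lambda x,y:(b,255+x/5,105+y/5); S=lambda x,y:(a,215+x/5,155+y/5)
for q in[(245,130),(277,378),(480,355),(443,120)]: print('foot',onz(*T(*q),.023).round(4))
for q in[(368,372),(408,368),(413,438),(372,441)]: print('gripT',onz(*T(*q),.050).round(4))
for q in[(368,367),(437,378),(410,400),(355,388)]: print('gripS',onz(*S(*q),.050).round(4))
print('bezT',onz(*T(392,293),.169),'hub',onz(*T(392,297),.17))
for q in[(55,412),(300,490),(405,420)]: print('footS',onz(*S(*q),.023).round(4))
# lamp / high stuff
W=cloud(b); m=(W[...,2]>.26)&(W[...,0]<.85)&(W[...,0]>.3)
r=cv2.minAreaRect((W[m][:,:2]*1000).astype(np.float32)); print('lampT',cv2.boxPoints(r),np.percentile(W[m][:,2],[1,50,99]))
W=cloud(a); m=(W[...,2]>.26)&(W[...,0]<.85)&(W[...,0]>.3)&(W[...,1]<.0)
v,u=np.nonzero(m); 
for y0 in np.arange(-.6,0,.1):
    k=m&(W[...,1]>y0)&(W[...,1]<y0+.1)
    if k.any(): print(y0,W[k].min(0),W[k].max(0))
E
```

```text
foot [ 0.7447 -0.0268  0.023 ]
foot [ 0.6199 -0.0456  0.023 ]
foot [ 0.6334 -0.1445  0.023 ]
foot [ 0.7518 -0.125   0.023 ]
gripT [ 0.6185 -0.0894  0.05  ]
gripT [ 0.6208 -0.1083  0.05  ]
gripT [ 0.5872 -0.1112  0.05  ]
gripT [ 0.5854 -0.0918  0.05  ]
gripS [ 0.6214 -0.1015  0.05  ]
gripS [ 0.5922 -0.1138  0.05  ]
gripS [ 0.5898 -0.0926  0.05  ]
gripS [ 0.6143 -0.0848  0.05  ]
bezT [ 0.62890027 -0.09633273  0.169     ] hub [ 0.62695894 -0.09632731  0.17      ]
footS [ 0.7324 -0.0165  0.023 ]
footS [ 0.6074 -0.0412  0.023 ]
footS [ 0.6081 -0.111   0.023 ]
lampT [[ 352.10303 -485.1244 ]
 [ 748.9774  -753.77966]
 [1200.4044   -86.90344]
 [ 803.53     181.75183]] [0.29023898 0.51055941 0.52652287]
-0.6 [ 0.30000347 -0.599991    0.26023059] [ 0.84964665 -0.50006306  0.50847017]
-0.5 [ 0.34133811 -0.49997608  0.28698879] [ 0.84984346 -0.40001171  0.50761911]
-0.4 [ 0.42093235 -0.39999518  0.28695879] [ 0.84973112 -0.30001389  0.50649487]
-0.30000000000000004 [ 0.49851576 -0.2999877   0.28638801] [ 0.84975051 -0.20005627  0.50554428]
-0.20000000000000007 [ 0.58196253 -0.19997822  0.2869018 ] [ 0.84993881 -0.10003046  0.50443619]
-0.10000000000000009 [ 0.79850302 -0.09814304  0.28638458] [ 8.49631129e-01 -6.98347479e-04  3.42004252e-01]
```

```bash
cat >> h.py <<'E'
def wires(p,L):
    """comparator model polylines"""
    P=pose(p); box=lambda x0,x1,w,z:[(x0,w,z),(x1,w,z),(x1,-w,z),(x0,-w,z),(x0,w,z)]
    t=np.radians(38); c=np.array([-.033,0,.169]); ex=np.array([np.cos(t),0,np.sin(t)]); ey=np.array([0,1,0])
    circ=lambda r:[c+r*(np.cos(k)*ex+np.sin(k)*ey) for k in np.linspace(0,2*np.pi,40)]
    return [([P(q) for q in l],col) for l,col in[(box(-.042,.096,.052,.023),(0,255,0)),(box(-.042,.096,.052,0),(0,160,0)),(box(-.034,.027,.023,.04),(255,255,0)),(box(-.073-L,-.039-L,.010,.050),(0,0,255)),(circ(.026),(255,0,255))]]
def overlay(c,x0,y0,x1,y1,k,W):
    im=cv2.resize(c['pixels'][y0:y1,x0:x1,::-1],None,fx=k,fy=k,interpolation=cv2.INTER_CUBIC).copy()
    for l,col in W:
        q=np.array([(proj(c,X)-[x0,y0]+.5)*k for X in l]); cv2.polylines(im,[np.int32(q*16)],False,col,1,cv2.LINE_AA,4)
    return im
E
python3 - <<'E'
from h import *
a=load('scene');b=load('top')
W=wires([.662,-.0916,np.radians(8.5)],0)
A=overlay(b,300,118,365,203,6,W);B=overlay(a,222,160,290,245,6,W)
cv2.imwrite('pics/o1.png',np.hstack([A,B]))
for n,c in(('t',b),('s',a)):
    m=cloud(c); k=(m[...,2]>.38)&(m[...,0]>.2)&(m[...,0]<.75)&(m[...,1]<.1)&(m[...,1]>-.45)
    if k.any():
        print(n,m[k][:,2].min(),[ (round(x,2),m[k&(abs(m[...,0]-x)<.02)][:,1].max().round(3)) for x in np.arange(.45,.75,.05) if (k&(abs(m[...,0]-x)<.02)).any()])
E
```

```text
t 0.4523583769579902 [(np.float64(0.45), np.float64(-0.339)), (np.float64(0.5), np.float64(-0.276)), (np.float64(0.55), np.float64(-0.215)), (np.float64(0.6), np.float64(-0.154)), (np.float64(0.65), np.float64(-0.148)), (np.float64(0.7), np.float64(-0.187))]
s 0.45138208082060977 [(np.float64(0.45), np.float64(-0.339)), (np.float64(0.5), np.float64(-0.275)), (np.float64(0.55), np.float64(-0.214)), (np.float64(0.6), np.float64(-0.152)), (np.float64(0.65), np.float64(-0.149)), (np.float64(0.7), np.float64(-0.188))]
```

View pics/o1.png

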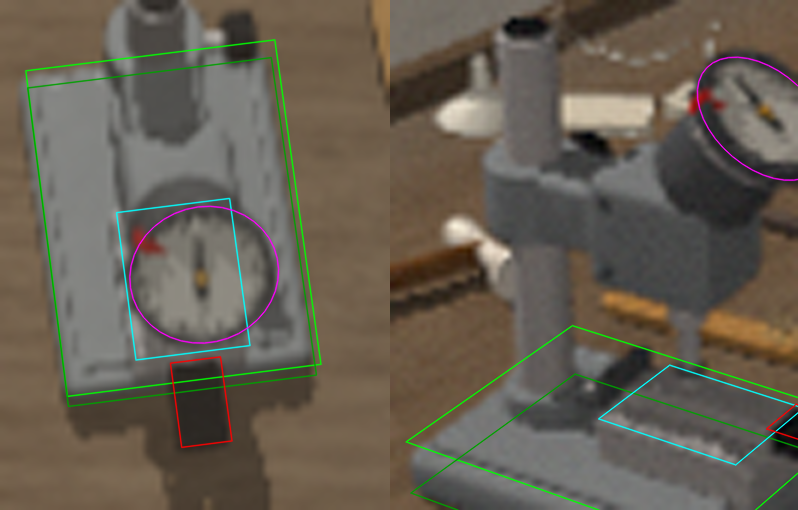

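```bash
cat >> h.py <<'E'
CP=[.662,-.0906,np.radians(8.5)]
def face(c,p=CP,k=10,h=.0):
    """unwarp dial: k px per mm, 60mm square; image up = dial 'up', right = dial right (viewer in front)"""
    P=pose(p); t=np.radians(38); ex=np.array([np.cos(t),0,np.sin(t)]); ey=np.array([0,1.,0]); ez=np.array([-np.sin(t),0,np.cos(t)])
    c0=np.array([-.033,0,.169])+h*ez
    src=np.float32([proj(c,P(c0+.03*(i*ex+j*ey))) for i,j in[(1,1),(1,-1),(-1,-1),(-1,1)]])
    n=60*k; M=cv2.getPerspectiveTransform(src,np.float32([[0,0],[n,0],[n,n],[0,n]]))
    return cv2.warpPerspective(c['pixels'],M,(n,n),flags=cv2.INTER_CUBIC)
def dial(c,k=10,p=CP):
    I=face(c,p,k).astype(np.float32); r,g,b=I[...,0],I[...,1],I[...,2]
    yy,xx=np.mgrid[0:60*k,0:60*k]; 
    red=np.clip(r-np.maximum(g,b)-25,0,None)*(r>1.7*b)*(r>1.7*g)
    org=np.clip(np.minimum(r,g)-b-30,0,None)*(g>.5*r)*(np.hypot(xx-30*k,yy-30*k)<8*k)
    cen=lambda w:np.array([(w*xx).sum(),(w*yy).sum()])/max(w.sum(),1e-6)
    hub=cen(org); R=cen(red)-hub
    rad=np.hypot(xx-hub[0],yy-hub[1])/k; ang=np.arctan2(-(xx-hub[0]),-(yy-hub[1])) # ccw from up
    gray=I.mean(-1); s=[]
    for a in np.arange(-180,180,1.):
        d=(ang-np.radians(a)+np.pi)%(2*np.pi)-np.pi; m=(abs(d*rad)<1)&(rad>5)&(rad<15); s.append(gray[m].mean())
    s=np.array(s); i=s.argmin(); w=np.clip(s[(i+np.arange(-25,26))%360].mean()-s[(i+np.arange(-25,26))%360],0,None)
    hand=i-180+(w*np.arange(-25,26)).sum()/w.sum()
    return I.astype(np.uint8),hub/k-30,np.degrees(np.arctan2(-R[0],-R[1])),np.hypot(*R)/k,hand
E
python3 - <<'E'
from h import *
o=[]
for n in('top','scene'):
    I,h,z,r,p=dial(load(n)); print(n,'hub mm',h.round(2),'zero ccw-from-up',z.round(1),'r',r.round(1),'hand',p.round(1)); o.append(cv2.resize(I,(400,400)))
cv2.imwrite('pics/d1.png',np.hstack(o)[...,::-1])
E
```

```text
top hub mm [0.1  1.23] zero ccw-from-up 48.9 r 24.8 hand -0.3
scene hub mm [ 4.44 -1.46] zero ccw-from-up 55.4 r 26.2 hand -2.5
```

View pics/d1.png

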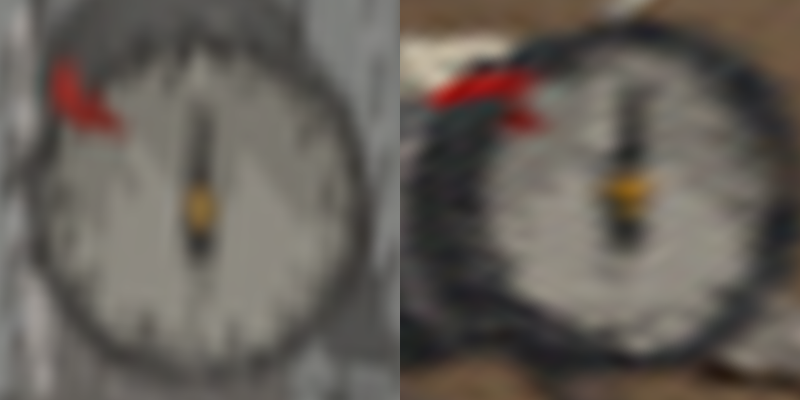

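```bash
sed -i 's/k=10,h=.0)/k=10,h=.0035)/; s/R=cen(red)-hub/R=cen(red*(np.hypot(xx-hub[0],yy-hub[1])<20*k))-hub/' h.py
python3 - <<'E'
from h import *
for n in('top','scene'):
    I,h,z,r,p=dial(load(n)); print(n,'hub mm',h.round(2),'zero ccw',z.round(1),'r',r.round(1),'hand',p.round(1))
# geometry for bezel pinch: turn 49 cw; start jaw offset
P=pose(CP); t=np.radians(38)
from scipy.spatial.transform import Rotation as Ro
Rc=Ro.from_euler('z',CP[2]); B=P([-.033,0,.169]); zt=Rc.apply([np.sin(t),0,-np.cos(t)])
print('bezel',B,'toolz',zt)
s=robot.state(); R0=Ro.from_matrix(s['ee_rot']); print(s['q'].round(3))
for a0 in(25,0,-25):
    # jaw y: comparator y rotated by a0 about dial axis (-zt)
    y=Ro.from_rotvec(-zt*np.radians(a0)).apply(Rc.apply([0,1,0]))
    for sg in(1,-1):
        Y=sg*y; X=np.cross(Y,zt); Rt=Ro.from_matrix(np.stack([X,Y,zt],1)); print(a0,sg,'rotvec/5deg',np.degrees((Rt*R0.inv()).as_rotvec()).round(1)/5)
E
```

```text
top hub mm [-0.15 -0.41] zero ccw 47.8 r 19.3 hand -0.2
scene hub mm [ 0.28 -0.72] zero ccw 56.8 r 18.8 hand -2.5
bezel [ 0.62936248 -0.09547771  0.169     ] toolz [ 0.60889897  0.09100056 -0.78801075]
[ 1.314  0.469 -0.049  1.534  0.024  1.141 -0.082]
25 1 rotvec/5deg [ 10.6   -0.3  -30.34]
25 -1 rotvec/5deg [-0.24 -7.64  3.94]
0 1 rotvec/5deg [-11.24  -2.16  33.22]
0 -1 rotvec/5deg [ 1.4  -7.48 -0.88]
-25 1 rotvec/5deg [-9.38 -4.06 28.66]
-25 -1 rotvec/5deg [ 3.02 -7.06 -5.7 ]
```

Call:
carry_out(deltas=[[[-12, 45, 4, 0, 0, 0, 85], [-12, 45, 4, 0, 0, 0, 85], [-12, 45, 4, 0, 0, 0, 85], [-5, 45, 4, 0, 0, 0, 85], [25, 35, 4, 0, 0, 0, 85]]])

```text
time: 0.6
eef_pos: [0.1325, -0.4402, 0.2509]
ee_rot: [[0.976, 0.219, -0.002], [0.219, -0.976, 0.001], [-0.002, -0.002, -1.0]]
wrist_force: [2.1, -0.9, 0.3]
gripper_width: 0.0854
```

Call:
carry_out(deltas=[[[35, 25, 0, 0, 0, 0, 85], [35, 30, 0, 0, 0, 0, 85], [35, 30, 0, 0, 0, 0, 85], [35, 30, 0, 0, 0, 0, 85], [30, 35, 0, 0, 0, 0, 85]]])

```text
time: 1.1
eef_pos: [0.3078, -0.2913, 0.2513]
ee_rot: [[0.974, 0.226, 0.001], [0.226, -0.974, -0.0], [0.0, 0.001, -1.0]]
wrist_force: [0.7, -0.6, -1.0]
gripper_width: 0.0851
```

Call:
carry_out(deltas=[[[22, 38, 5, -0.04, -1.27, 0.66, 85], [22, 38, 5, -0.04, -1.27, 0.66, 85], [22, 38, 5, -0.04, -1.27, 0.66, 85], [30, 30, 5, -0.04, -1.27, 0.66, 85], [32, 25, 5, -0.04, -1.27, 0.66, 85]]])

```text
time: 1.6
eef_pos: [0.4347, -0.1219, 0.2769]
ee_rot: [[0.727, 0.442, 0.525], [0.487, -0.872, 0.06], [0.484, 0.212, -0.849]]
wrist_force: [0.6, 0.8, 0.2]
gripper_width: 0.0855
```

Call:
carry_out(deltas=[[[35, 10, 0, -0.04, -1.27, 0.64, 85], [35, 2, -5, 0, 0, 0, 85], [30, 2, -8, 0, 0, 0, 85], [28, 2, -10, 0, 0, 0, 85], [0, 0, 0, 0, 0, 0, 85]]])

```text
time: 2.1
eef_pos: [0.5624, -0.1066, 0.2521]
ee_rot: [[0.649, 0.466, 0.602], [0.523, -0.848, 0.093], [0.553, 0.254, -0.793]]
wrist_force: [0.3, 0.1, -0.1]
gripper_width: 0.0849
```

```bash
cat >> h.py <<'E'
from scipy.spatial.transform import Rotation as Ro
def rel(p=CP):
    """state in comparator frame; returns print of TCP in bezel frame etc"""
    s=robot.state(); Rc=Ro.from_euler('z',p[2]); q=Rc.inv().apply(s['eef_pos']-[p[0],p[1],0])
    return s,Rc,q
def turn(Rt,R0): return (np.degrees((Ro.from_matrix(Rt)*Ro.from_matrix(R0).inv()).as_rotvec())/5).round(2)
def bezR(a0,p=CP):
    t=np.radians(38);Rc=Ro.from_euler('z',p[2]); z=Rc.apply([np.sin(t),0,-np.cos(t)]); y=-Ro.from_rotvec(-z*np.radians(a0)).apply(Rc.apply([0,1,0]))
    return np.stack([np.cross(y,z),y,z],1)
E
python3 - <<'E'
from h import *
s,Rc,q=rel(); Rt=bezR(24); z=Rt[:,2]; B=pose(CP)([-.033,0,.169])
for d in(-.08,.0,.013): print(d,((B+z*d-s['eef_pos'])*1000).round(1))
print(turn(Rt,s['ee_rot']),s['time'],s['eef_pos'])
print('cw48 total',turn(bezR(-24),Rt))
E
```

```text
-0.08 [ 18.3   3.8 -20.1]
0.0 [ 67.   11.1 -83.1]
0.013 [ 74.9  12.3 -93.4]
[ 0.1  -0.08 -0.16] 2.1 [ 0.56235519 -0.10659183  0.2521385 ]
cw48 total [ 5.85  0.87 -7.56]
```

Call:
carry_out(deltas=[[[20, 3.5, -23, 0.1, -0.08, -0.16, 85], [20, 3.5, -23, 0, 0, 0, 85], [16, 2.5, -20, 0, 0, 0, 85], [12, 2, -15, 0, 0, 0, 85], [8, 1, -14, 0, 0, 0, 85]]])

```text
time: 2.6
eef_pos: [0.6331, -0.0978, 0.1735]
ee_rot: [[0.66, 0.46, 0.594], [0.509, -0.855, 0.097], [0.553, 0.238, -0.799]]
wrist_force: [0.5, -0.0, 0.1]
gripper_width: 0.085
```

Call:
carry_out(deltas=[[[0, 0, 0, 0, 0, 0, 56], [0, 0, 0, 0, 0, 0, 56], [0, 0, 0, 0, 0, 0, 56], [0, 0, 0, 0, 0, 0, 40], [0, 0, 0, 0, 0, 0, 40]]])

```text
time: 3.1
eef_pos: [0.6314, -0.097, 0.176]
ee_rot: [[0.658, 0.461, 0.595], [0.508, -0.856, 0.101], [0.556, 0.236, -0.797]]
wrist_force: [-15.4, 2.9, 15.0]
gripper_width: 0.04
```

Call:
carry_out(deltas=[[[0, 0, 0, 0, 0, 0, 60], [-2, 0, 2, 0, 0, 0, 85], [0, 0, 0, 0, 0, 0, 85], [0, 0, 0, 0, 0, 0, 85], [0, 0, 0, 0, 0, 0, 85]]])

```text
time: 3.6
eef_pos: [0.6313, -0.0989, 0.1764]
ee_rot: [[0.66, 0.458, 0.596], [0.508, -0.856, 0.096], [0.554, 0.239, -0.798]]
wrist_force: [1.0, 0.7, 0.2]
gripper_width: 0.085
```

```bash
cat > bz.py <<'E'
from h import *
import sys
a=float(sys.argv[1]);d=float(sys.argv[2])
s,Rc,q=rel(); Rt=bezR(a); z=Rt[:,2]; B=pose(CP)([-.033,0,.169])
print('depth now',(s['eef_pos']-B)@z*1000,'go',((B+z*d/1000-s['eef_pos'])*1000).round(1),'turn',turn(Rt,s['ee_rot']),'F',s['wrist_force'].round(1),s['gripper_width'],s['time'])
for n in('top','scene'):
    I,h,zz,r,p=dial(cam(n)); print(n,'hub',h.round(2),'zero ccw',zz.round(1),'r',r.round(1),'hand',p.round(1)); cv2.imwrite(f'pics/d_{n}_{s["time"]:.1f}.png',I[...,::-1])
E
python3 bz.py 24 15
```

```text
depth now -4.973175689185683 go [  7.2   4.7 -19.2] turn [-0.05 -0.19 -0.03] F [1.  0.7 0.2] 0.08503991018266166 3.6
top hub [-0.19 -0.42] zero ccw 46.6 r 19.2 hand -0.5
scene hub [-30. -30.] zero ccw -146.7 r 15.9 hand nanh.py:55: RuntimeWarning: Mean of empty slice.
  d=(ang-np.radians(a)+np.pi)%(2*np.pi)-np.pi; m=(abs(d*rad)<1)&(rad>5)&(rad<15); s.append(gray[m].mean())
  ret = ret.dtype.type(ret / rcount)
```

Call:
carry_out(deltas=[[[2, 1.5, -5, -0.05, -0.19, -0.03, 85], [2, 1.5, -5, 0, 0, 0, 85], [2, 1, -5, 0, 0, 0, 85], [1.5, 1, -4, 0, 0, 0, 85], [0, 0, 0, 0, 0, 0, 85]]])

```text
time: 4.2
eef_pos: [0.6417, -0.097, 0.1687]
ee_rot: [[0.661, 0.462, 0.591], [0.51, -0.855, 0.098], [0.55, 0.237, -0.801]]
wrist_force: [0.7, 0.1, -0.3]
gripper_width: 0.085
```

Call:
carry_out(deltas=[[[0, 0, 0, 0, 0, 0, 56], [0, 0, 0, 0, 0, 0, 56], [0, 0, 0, 0, 0, 0, 56], [0, 0, 0, 0, 0, 0, 46], [0, 0, 0, 0, 0, 0, 46]]])

```text
time: 4.7
eef_pos: [0.6385, -0.0915, 0.1682]
ee_rot: [[0.659, 0.471, 0.586], [0.512, -0.852, 0.109], [0.551, 0.228, -0.803]]
wrist_force: [-11.8, 6.6, 7.5]
gripper_width: 0.0492
```

```bash
python3 -c "
from h import *
s=robot.state();print(s['q'].round(3),s['qd'].round(3),s['wrist_force'],s['gripper_width'])"; python3 bz.py 24 15 2>/dev/null
```

```text
[ 0.238  0.309 -0.072  2.114 -1.042  0.22   0.153] [-0.    -0.001  0.    -0.001  0.001 -0.001 -0.002] [-11.77597839   6.58880719   7.50050916] 0.049243552307148455
depth now 6.560756044833884 go [ -0.   -2.6 -11. ] turn [-0.13 -0.3  -0.17] F [-11.8   6.6   7.5] 0.049243552307148455 4.7
top hub [-0.18 -0.42] zero ccw 46.6 r 19.1 hand 180.9
scene hub [-30. -30.] zero ccw -146.5 r 15.9 hand nan
```

```bash
cat >> h.py <<'E'
def bezR(a0,lean=26,p=CP):
    Rc=Ro.from_euler('z',p[2]).as_matrix(); l=np.radians(lean); t=np.radians(38)
    z=np.array([np.sin(l),0,-np.cos(l)]); y=np.array([0,-1.,0]); R=np.stack([np.cross(y,z),y,z],1)
    ax=np.array([-np.sin(t),0,np.cos(t)])
    return Rc@Ro.from_rotvec(ax*np.radians(a0)).as_matrix()@R
E
python3 - <<'E'
from h import *
s,Rc,q=rel(); B=pose(CP)([-.033,0,.169])
Rt=bezR(24); z=Rt[:,2]
for d in(-40,12): print(d,((B+z*d/1000-s['eef_pos'])*1000).round(1))
print(z,turn(Rt,s['ee_rot']),'cw48',turn(bezR(-24),Rt))
E
```

```text
-40 [-27.5  -3.3  36.3]
12 [-3.6 -4.1 -9.9]
[ 0.4600644  -0.01674741 -0.88772759] [-1.24  1.75 -0.74] cw48 [ 5.85  0.87 -7.56]
```

Call:
carry_out(deltas=[[[0, 0, 0, 0, 0, 0, 85], [0, 0, 0, 0, 0, 0, 85], [-7, -1, 10, 0, 0, 0, 85], [-10, -1, 14, -0.6, 0.9, -0.37, 85], [-10, -1, 14, -0.64, 0.85, -0.37, 85]]])

```text
time: 5.3
eef_pos: [0.623, -0.0989, 0.1936]
ee_rot: [[0.725, 0.456, 0.515], [0.516, -0.856, 0.03], [0.455, 0.244, -0.856]]
wrist_force: [0.1, 0.9, -0.2]
gripper_width: 0.0848
```

```bash
cat > bz.py <<'E'
from h import *
import sys
a=float(sys.argv[1]);d=float(sys.argv[2])
s,Rc,q=rel(); Rt=bezR(a); z=Rt[:,2]; B=pose(CP)([-.033,0,.169])
print('go',((B+z*d/1000-s['eef_pos'])*1000).round(1),'turn',turn(Rt,s['ee_rot']),'F',s['wrist_force'].round(1),s['gripper_width'].round(4),s['time'],'q',s['q'].round(2))
for n in sys.argv[3:]:
    I,h,zz,r,p=dial(cam(n)); print(n,'hub',h.round(2),'zero ccw',zz.round(1),'r',r.round(1),'hand',p.round(1)); cv2.imwrite(f'pics/d_{n}_{s["time"]:.1f}.png',I[...,::-1])
E
python3 bz.py 24 12
```

```text
Traceback (most recent call last):
  File "bz.py", line 5, in <module>
    print('go',((B+z*d/1000-s['eef_pos'])*1000).round(1),'turn',turn(Rt,s['ee_rot']),'F',s['wrist_force'].round(1),s['gripper_width'].round(4),s['time'],'q',s['q'].round(2))
                                                                                                                   ^^^^^^^^^^^^^^^^^^^^^^^^
AttributeError: 'float' object has no attribute 'round'
```

```bash
sed -i "s/s\['gripper_width'\].round(4)/s['gripper_width']/" bz.py; python3 bz.py 24 12
```

```text
go [ 11.9   3.3 -35.3] turn [-0.47  0.73 -0.27] F [ 0.1  0.9 -0.2] 0.08483822416423721 5.3 q [-0.13  0.25  0.31  2.09 -0.61  0.33 -0.33]
```

Call:
carry_out(deltas=[[[0, 1, 0, -0.47, 0.73, -0.27, 85], [4, 0, -12, 0, 0, 0, 85], [4, 1, -12, 0, 0, 0, 85], [4, 1, -11, 0, 0, 0, 85], [0, 0, 0, 0, 0, 0, 85]]])

```text
time: 5.8
eef_pos: [0.6346, -0.0936, 0.1559]
ee_rot: [[0.763, 0.456, 0.458], [0.519, -0.855, -0.012], [0.386, 0.247, -0.889]]
wrist_force: [-0.1, 0.1, -0.2]
gripper_width: 0.0849
```

```bash
python3 bz.py 24 12
```

```text
go [ 0.3 -2.1  2.5] turn [-0.03 -0.03 -0.05] F [-0.1  0.1 -0.2] 0.08488850329234168 5.8 q [-0.21  0.33  0.37  2.07 -0.52  0.32 -0.45]
```

Call:
carry_out(deltas=[[[0, -2, 1, 0, 0, 0, 60], [0, 0, 0, 0, 0, 0, 60], [0, 0, 0, 0, 0, 0, 45], [0, 0, 0, 0, 0, 0, 45], [0, 0, 0, 0, 0, 0, 45]]])

```text
time: 6.3
eef_pos: [0.6352, -0.0955, 0.1603]
ee_rot: [[0.761, 0.455, 0.462], [0.519, -0.855, -0.012], [0.389, 0.249, -0.887]]
wrist_force: [-5.0, 0.3, 5.4]
gripper_width: 0.0496
```

```bash
python3 bz.py 24 12 top
```

```text
go [-0.4 -0.1 -2. ] turn [-0.03  0.02 -0.05] F [-5.   0.3  5.4] 0.04956810547164662 6.3 q [-0.21  0.33  0.38  2.06 -0.52  0.33 -0.45]
top hub [-30. -30.] zero ccw -137.9 r 16.0 hand nanh.py:55: RuntimeWarning: Mean of empty slice.
  d=(ang-np.radians(a)+np.pi)%(2*np.pi)-np.pi; m=(abs(d*rad)<1)&(rad>5)&(rad<15); s.append(gray[m].mean())
  ret = ret.dtype.type(ret / rcount)
```

Call:
carry_out(deltas=[[[0, 0.2, 0, 0.73, 0.11, -0.945, 45], [0, 0.2, 0, 0.73, 0.11, -0.945, 45], [0, 0.2, 0, 0.73, 0.11, -0.945, 45], [0, 0.2, 0, 0.73, 0.11, -0.945, 45], [0, 0.2, 0, 0.73, 0.11, -0.945, 45]]])

```text
time: 6.85
eef_pos: [0.6352, -0.0952, 0.1603]
ee_rot: [[0.898, 0.066, 0.435], [0.03, -0.996, 0.089], [0.439, -0.067, -0.896]]
wrist_force: [-5.8, -1.7, 4.7]
gripper_width: 0.0496
```

Call:
carry_out(deltas=[[[0, 0.2, 0, 0.73, 0.11, -0.945, 45], [0, 0.2, 0, 0.73, 0.11, -0.945, 45], [0, 0.2, 0, 0.73, 0.11, -0.945, 45], [0, 0, 0, 0, 0, 0, 45], [0, 0, 0, 0, 0, 0, 45]]])

```text
time: 7.35
eef_pos: [0.6352, -0.0951, 0.1603]
ee_rot: [[0.88, -0.179, 0.44], [-0.268, -0.951, 0.151], [0.391, -0.251, -0.885]]
wrist_force: [-5.3, -2.2, 5.0]
gripper_width: 0.0499
```

```bash
python3 bz.py -24 12 scene top 2>/dev/null
```

```text
go [-0.6  1.4 -2. ] turn [ 0.01  0.06 -0.03] F [-5.3 -2.2  5. ] 0.049896527917777767 7.35 q [-0.14  0.36  0.42  2.03 -0.87  0.52 -0.87]
scene hub [ 0.31 -0.76] zero ccw 46.0 r 42.1 hand 0.3
top hub [-30. -30.] zero ccw -180.0 r 0.0 hand nan
```

Call:
carry_out(deltas=[[[0, 0, 0, 0, 0, 0, 85], [0, 0, 0, 0, 0, 0, 85], [-8, -3, 16, 0, 0, 0, 85], [-20, -8, 40, 0, 0, 0, 85], [-20, -8, 40, 0, 0, 0, 85]]])

```text
time: 7.95
eef_pos: [0.5871, -0.1117, 0.2556]
ee_rot: [[0.882, -0.176, 0.436], [-0.265, -0.952, 0.152], [0.388, -0.25, -0.887]]
wrist_force: [1.2, 0.2, 0.4]
gripper_width: 0.0852
```

```bash
sed -i 's/z:.1f}/z:.1f}/' bz.py; python3 bz.py -24 12 scene top 2>/dev/null
python3 - <<'E'
from h import *
cv2.imwrite('pics/d2.png',np.hstack([cv2.resize(face(load(n)),(400,400)) for n in('top','scene')])[...,::-1])
E
```

```text
go [ 47.5  18.1 -97.2] turn [ 0.01  0.03 -0.06] F [1.2 0.2 0.4] 0.0851749377178516 7.95 q [-0.24  0.17  0.56  2.02 -0.61  0.67 -1.09]
scene hub [ 0.41 -0.62] zero ccw 9.1 r 18.3 hand 2.4
top hub [-0.2  -0.44] zero ccw 1.5 r 19.2 hand -0.1
```

View pics/d2.png

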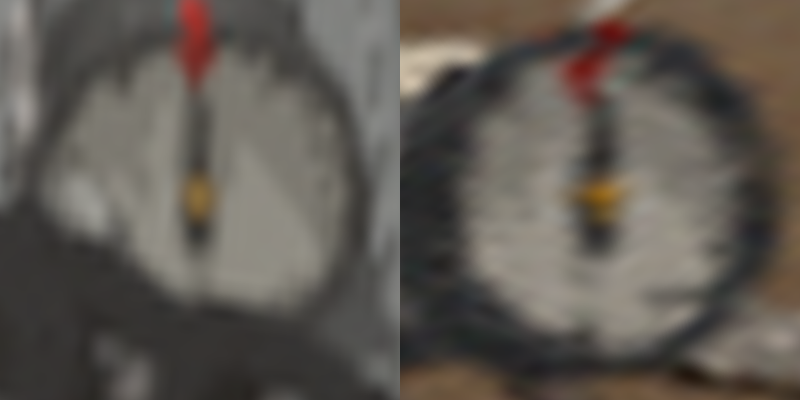

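Top view: the mark sits at (197,87) above the hub at (198,197), in line with the hand to about 1.5 deg (the offset in the scene view is parallax). The bezel is zeroed and released, so next is the master.

```bash
cat > go.py <<'E'
from h import *
import sys
# comparator-frame targets x y z (mm), lean, [yaw offset deg]
x,y,z,l=map(float,sys.argv[1:5]); yo=float(sys.argv[5]) if len(sys.argv)>5 else 0
s,Rc,q=rel(); Rt=Ro.from_euler('z',np.radians(yo)).as_matrix()@bezR(0,l)
T=pose(CP)([x/1000,y/1000,z/1000])
print('comp now',(q*1000).round(1),'go',((T-s['eef_pos'])*1000).round(1),'turn',turn(Rt,s['ee_rot']),'F',s['wrist_force'].round(1),round(s['gripper_width'],4),s['time'],'q',s['q'].round(2))
E
python3 go.py -100 0 130 25;  python3 go.py -60 0 44.5 25
```

```text
comp now [-75.7 -13.5 261.9] go [ -26.     9.8 -131.9] turn [-2.93 -0.06  3.77] F [-0.4  1.   0.2] 0.0847 8.05 q [-0.24  0.16  0.56  2.01 -0.61  0.67 -1.09]
comp now [-75.7 -13.5 261.9] go [  13.5   15.7 -217.4] turn [-2.93 -0.06  3.77] F [-0.4  1.   0.2] 0.0847 8.05 q [-0.24  0.16  0.56  2.01 -0.61  0.67 -1.09]
```

Call:
carry_out(deltas=[[[-20, 4, 0, -0.73, -0.01, 0.94, 45], [-10, 4, -25, -0.73, -0.01, 0.94, 45], [0, 2, -40, -0.73, -0.01, 0.94, 45], [2, 0, -40, -0.73, -0.02, 0.94, 45], [2, 0, -27, 0, 0, 0, 45]]])

```text
time: 8.55
eef_pos: [0.5609, -0.0999, 0.1207]
ee_rot: [[0.902, 0.152, 0.404], [0.138, -0.988, 0.062], [0.409, -0.0, -0.913]]
wrist_force: [0.7, 0.9, -0.5]
gripper_width: 0.0447
```

```bash
python3 go.py -60 0 44.5 25
```

```text
comp now [-101.4    5.7  120.7] go [ 41.8   0.5 -76.2] turn [ 0.02 -0.17 -0.04] F [ 0.7  0.9 -0.5] 0.0447 8.55 q [-0.13  0.31  0.36  2.19 -0.78  0.35 -0.53]
```

Call:
carry_out(deltas=[[[0, -5.5, 0, 0.02, -0.17, -0.04, 45], [11, 1.5, -20, 0, 0, 0, 45], [11, 1.5, -20, 0, 0, 0, 45], [11, 1.5, -20, 0, 0, 0, 45], [8, 1.5, -14, 0, 0, 0, 45]]])

```text
time: 9.05
eef_pos: [0.6034, -0.1012, 0.0492]
ee_rot: [[0.898, 0.146, 0.415], [0.132, -0.989, 0.063], [0.42, -0.002, -0.907]]
wrist_force: [1.3, -3.3, -0.5]
gripper_width: 0.045
```

```bash
python3 go.py -60 0 44.5 25
```

```text
comp now [-59.5  -1.8  49.2] go [-0.8  1.8 -4.7] turn [-0.02 -0.03  0.02] F [ 1.3 -3.3 -0.5] 0.045 9.05 q [ 0.07  0.48  0.11  2.14 -1.04  0.21 -0.27]
```

```bash
python3 go.py -63 0 44.5 22
```

```text
comp now [-59.5  -1.8  49.2] go [-3.7  1.3 -4.7] turn [-0.11  0.56  0.02] F [ 1.3 -3.3 -0.5] 0.045 9.05 q [ 0.07  0.48  0.11  2.14 -1.04  0.21 -0.27]
```

Call:
carry_out(deltas=[[[-3.5, 1.5, 0, -0.11, 0.56, 0.02, 45], [0, 0, -2.5, 0, 0, 0, 45], [0, 0, -2, 0, 0, 0, 45], [0, 0, 0, 0, 0, 0, 45], [0, 0, 0, 0, 0, 0, 45]]])

```text
time: 9.55
eef_pos: [0.5997, -0.1007, 0.0468]
ee_rot: [[0.916, 0.145, 0.373], [0.135, -0.989, 0.054], [0.377, 0.001, -0.926]]
wrist_force: [0.3, -0.0, 0.1]
gripper_width: 0.0454
```

```bash
python3 go.py -63 0 44.5 22
```

```text
comp now [-63.1  -0.8  46.8] go [-0.   0.8 -2.3] turn [0.01 0.03 0.03] F [ 0.3 -0.   0.1] 0.0454 9.55 q [-0.04  0.49  0.24  2.13 -0.96  0.27 -0.38]
```

Call:
carry_out(deltas=[[[0, 0.8, -2.5, 0, 0, 0, 45], [0, 0, 0, 0, 0, 0, 30], [0, 0, 0, 0, 0, 0, 15], [0, 0, 0, 0, 0, 0, 10], [0, 0, 0, 0, 0, 0, 10]]])

```text
time: 10.05
eef_pos: [0.6, -0.1001, 0.0444]
ee_rot: [[0.916, 0.146, 0.373], [0.136, -0.989, 0.053], [0.377, 0.002, -0.926]]
wrist_force: [-1.6, -1.5, 2.5]
gripper_width: 0.0181
```

```bash
python3 go.py -63 0 44.5 22
```

```text
comp now [-62.7  -0.3  44.4] go [-0.3  0.2  0.1] turn [0.02 0.03 0.03] F [-1.6 -1.5  2.5] 0.0181 10.05 q [-0.04  0.49  0.24  2.13 -0.96  0.27 -0.37]
```

Call:
carry_out(deltas=[[[-10, -1.5, 0.3, 0, 0, 0, 8], [-18, -2.7, 0, 0, 0, 0, 8], [-20, -3, 0, 0, 0, 0, 8], [-20, -3, 0, 0, 0, 0, 8], [-20, -3, 0, 0, 0, 0, 8]]])

```text
time: 10.55
eef_pos: [0.5116, -0.1139, 0.049]
ee_rot: [[0.92, 0.148, 0.363], [0.137, -0.989, 0.057], [0.368, -0.002, -0.93]]
wrist_force: [0.3, 0.5, -0.8]
gripper_width: 0.0177
```

Call:
carry_out(deltas=[[[-15, -2.2, 4, 0, 0, 0, 8], [-5, -5, 10, 0, 0, 0, 8], [0, 0, 0, 0, 0, 0, 8], [0, 0, 0, 0, 0, 0, 8], [0, 0, 0, 0, 0, 0, 8]]])

```text
time: 11.05
eef_pos: [0.4942, -0.1209, 0.0636]
ee_rot: [[0.919, 0.149, 0.365], [0.137, -0.989, 0.057], [0.369, -0.002, -0.929]]
wrist_force: [-0.3, -0.1, -1.0]
gripper_width: 0.0173
```

```bash
python3 go.py -63 0 44.5 22
python3 - <<'E'
from h import *
a=cam('scene');b=cam('top')
I,h,z,r,p=dial(b); print(z,p)
crop(b,'t3',270,105,430,295,3);A=cv2.imread('pics/t3.png')
crop(a,'s3',200,150,440,330,2);B=cv2.resize(cv2.imread('pics/s3.png'),None,fx=.66,fy=.66) if 0 else cv2.imread('pics/s3.png')
H=max(A.shape[0],B.shape[0]); pad=lambda i:cv2.copyMakeBorder(i,0,H-i.shape[0],0,0,0)
o=np.hstack([pad(A),pad(B)]); cv2.imwrite('pics/m3.png',cv2.resize(o,None,fx=800/o.shape[1],fy=800/o.shape[1],interpolation=cv2.INTER_AREA))
E
```

```text
comp now [-170.5   -5.2   63.6] go [105.5  21.  -19.1] turn [-0.02 -0.07 -0.01] F [-0.3 -0.1 -1. ] 0.0173 11.05 q [ 0.1   0.34  0.17  2.32 -1.    0.24 -0.22]
1.2535293808643342 86.2024043886587
```

View pics/m3.png

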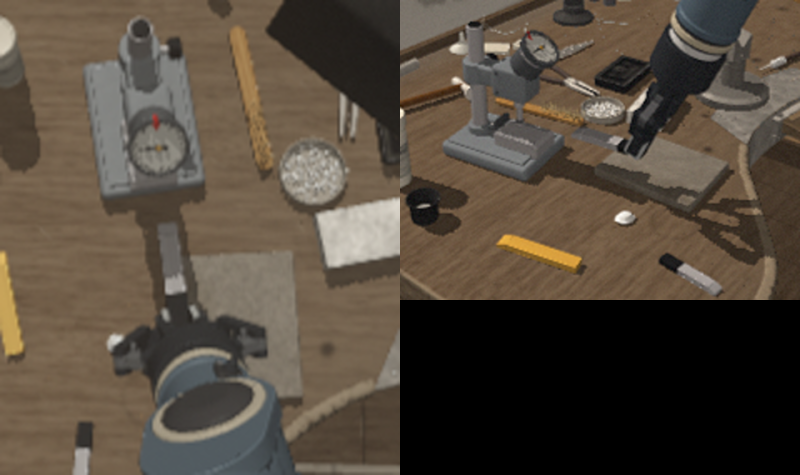

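The top view shows the master out and held in the gripper, the zero mark still up at (155,120), the spindle dropped, and the small cup at (115,343) just left of the gripper. Next I'll move right, over the board.

Call:
carry_out(deltas=[[[-6, -20, -2, 0, 0, 0, 8], [-8, -20, -5, 0, 0, 0, 8], [-8, -18, -6, 0, 0, 0, 8], [-8, -11, -6, 0, 0, 0, 8], [0, 0, 0, 0, 0, 0, 8]]])

```text
time: 11.65
eef_pos: [0.4625, -0.1923, 0.0438]
ee_rot: [[0.921, 0.143, 0.363], [0.132, -0.99, 0.055], [0.368, -0.003, -0.93]]
wrist_force: [0.1, 1.3, -1.2]
gripper_width: 0.0174
```

```bash
python3 go.py -63 0 44.5 22
```

```text
comp now [-212.3  -71.1   43.8] go [137.2  92.4   0.7] turn [-0.02 -0.09  0.06] F [ 0.1  1.3 -1.2] 0.0174 11.65 q [ 0.46  0.39 -0.03  2.32 -1.02  0.23 -0.02]
```

Call:
carry_out(deltas=[[[2, 0, -6, 0, 0, 0, 8], [2, 0, -6, 0, 0, 0, 8], [0, 0, -6, 0, 0, 0, 8], [0, 0, -4, 0, 0, 0, 8], [0, 0, 0, 0, 0, 0, 8]]])

```text
time: 12.15
eef_pos: [0.4701, -0.1928, 0.0291]
ee_rot: [[0.923, 0.151, 0.355], [0.138, -0.989, 0.062], [0.361, -0.009, -0.933]]
wrist_force: [1.1, 0.2, -1.0]
gripper_width: 0.0179
```

```bash
python3 go.py -63 0 44.5 22
python3 - <<'E'
from h import *
a=cam('scene'); crop(a,'s4',300,190,430,290,6)
W=cloud(a); 
m=(W[...,2]>.016)&(W[...,2]<.05)&(W[...,0]>.48)&(W[...,0]<.57)&(W[...,1]<-.15)&(W[...,1]>-.22)&(a['pixels'].sum(-1)>120)
P=W[m]; print(len(P)); 
for x0 in np.arange(.48,.57,.01):
    k=(P[:,0]>x0)&(P[:,0]<x0+.01)
    if k.sum(): print(x0.round(2),k.sum(),P[k][:,1:].mean(0).round(4),P[k][:,2].max().round(4))
E
```

```text
comp now [-204.9  -72.7   29.1] go [129.6  92.9  15.4] turn [-0.07 -0.18 -0.03] F [ 1.1  0.2 -1. ] 0.0179 12.15 q [ 0.48  0.43 -0.06  2.3  -1.04  0.21  0.01]
215
0.48 6 [-0.1927  0.0336] 0.0341
0.49 30 [-0.1853  0.0306] 0.0347
0.5 32 [-0.1847  0.0313] 0.035
0.51 36 [-0.1831  0.0304] 0.0337
0.52 32 [-0.1808  0.0303] 0.0343
0.53 34 [-0.1796  0.0301] 0.034
0.54 31 [-0.1787  0.0292] 0.0327
0.55 14 [-0.1766  0.0269] 0.0303
```

View pics/s4.png

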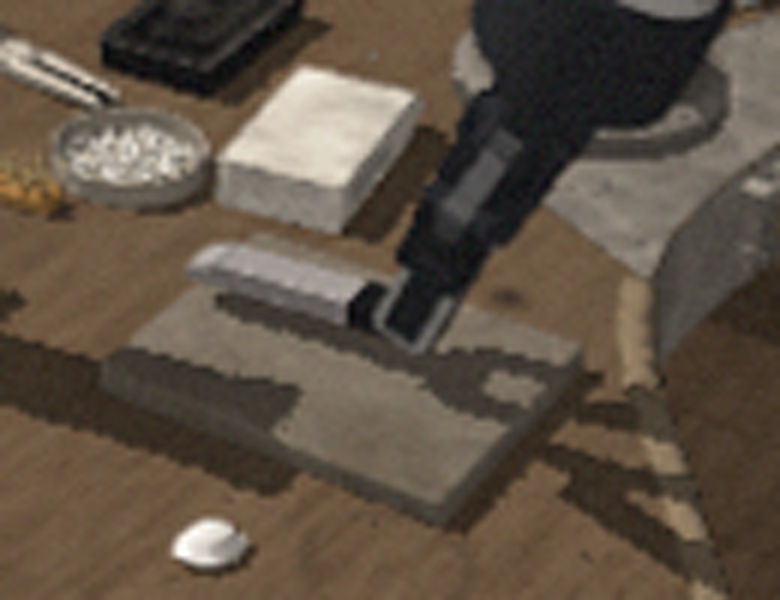

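Picture: the master is level and about 12 mm above the board, but joints 5 and 6 are at their limits. I'll lift, yaw about 60 deg so the wrist works on its other side, and lay the master diagonally.

Call:
carry_out(deltas=[[[0, 0, 25, 0, 0, 0, 8], [0, 10, 30, 0, 0, 0, 8], [0, 10, 20, 0, 0, -1.5, 8], [0, 10, 0, 0, 0, -1.6, 8], [0, 10, 0, 0, 0, -1.6, 8]]])

```text
time: 12.7
eef_pos: [0.4695, -0.1565, 0.1009]
ee_rot: [[0.911, -0.212, 0.353], [-0.201, -0.977, -0.068], [0.36, -0.009, -0.933]]
wrist_force: [-0.3, 0.5, -0.5]
gripper_width: 0.0176
```

Call:
carry_out(deltas=[[[0, 5, 0, 0, 0, -1.6, 8], [0, 0, 0, 0, 0, -1.6, 8], [0, 0, 0, 0, 0, -1.6, 8], [0, 0, 0, 0, 0, -1.6, 8], [0, 0, 0, 0, 0, -1.3, 8]]])

```text
time: 13.2
eef_pos: [0.4696, -0.1509, 0.1001]
ee_rot: [[0.596, -0.768, 0.235], [-0.719, -0.641, -0.269], [0.357, -0.008, -0.934]]
wrist_force: [0.1, -0.3, -2.1]
gripper_width: 0.0176
```

```bash
python3 go.py -63 0 44.5 22 -61.5
```

```text
comp now [-199.2  -31.2  100.1] go [130.1  51.  -55.6] turn [-0.23 -0.06 -0.57] F [ 0.1 -0.3 -2.1] 0.0176 13.2 q [-0.82  0.46  1.12  2.33 -0.6   0.35 -1.71]
```

Call:
carry_out(deltas=[[[-1, 0, -25, 0, 0, 0, 8], [-1, 0, -20, 0, 0, 0, 8], [-1, 0, -15, 0, 0, 0, 8], [0, 0, -8, 0, 0, 0, 8], [0, 0, -5, 0, 0, 0, 8]]])

```text
time: 13.7
eef_pos: [0.4675, -0.1512, 0.031]
ee_rot: [[0.601, -0.766, 0.227], [-0.718, -0.643, -0.267], [0.351, -0.003, -0.936]]
wrist_force: [0.1, 0.5, -1.6]
gripper_width: 0.0176
```

```bash
python3 go.py -63 0 44.5 22 -58.5
```

```text
comp now [-201.3  -31.2   31. ] go [132.1  51.3  13.5] turn [-0.24 -0.17  0.  ] F [ 0.1  0.5 -1.6] 0.0176 13.7 q [-0.62  0.57  0.87  2.37 -1.04  0.21 -1.32]
```

Call:
carry_out(deltas=[[[0, 0, 35, 0, 0, 0, 8], [0, -5, 35, 0, 0, 1.4, 8], [0, -10, 10, 0, 0, 1.6, 8], [0, -10, 0, 0, 0, 1.6, 8], [0, -10, 0, 0, 0, 1.6, 8]]])

```text
time: 14.2
eef_pos: [0.4689, -0.1859, 0.1132]
ee_rot: [[0.885, -0.321, 0.338], [-0.302, -0.947, -0.109], [0.355, -0.006, -0.935]]
wrist_force: [-0.3, 1.1, -1.7]
gripper_width: 0.0177
```

Call:
carry_out(deltas=[[[0, -10, 0, 0, 0, 1.6, 8], [0, -10, 0, 0, 0, 1.6, 8], [0, -5, 0, 0, 0, 1.6, 8], [0, 0, 0, 0, 0, 1.6, 8], [0, 0, 0, 0, 0, 1.6, 8]]])

```text
time: 14.7
eef_pos: [0.4681, -0.2124, 0.1127]
ee_rot: [[0.873, 0.36, 0.329], [0.335, -0.933, 0.131], [0.354, -0.004, -0.935]]
wrist_force: [0.1, 0.5, -0.7]
gripper_width: 0.0175
```

Call:
carry_out(deltas=[[[0, 0, 0, 0, 0, 1.6, 8], [0, 0, 0, 0, 0, 1.6, 8], [0, 0, 0, 0, 0, 1.6, 8], [0, 0, 0, 0, 0, 1.6, 8], [0, 0, 0, 0, 0, 1.6, 8]]])

```text
time: 15.2
eef_pos: [0.4683, -0.2124, 0.1124]
ee_rot: [[0.453, 0.876, 0.168], [0.819, -0.483, 0.31], [0.353, -0.003, -0.936]]
wrist_force: [0.1, 0.1, -1.3]
gripper_width: 0.0178
```

```bash
python3 go.py -63 0 44.5 22 55
```

```text
comp now [-209.6  -91.8  112.4] go [131.4 112.5 -67.9] turn [ 0.23 -0.15  0.48] F [ 0.1  0.1 -1.3] 0.0178 15.2 q [ 0.25  0.41  0.39  2.05 -0.68  0.88  0.59]
```

Call:
carry_out(deltas=[[[2, -2, -30, 0.23, -0.15, 0, 8], [2, -2, -30, 0, 0, 0, 8], [1, 0, -20, 0, 0, 0, 8], [0, 0, -6, 0, 0, 0, 8], [0, 0, -3, 0, 0, 0, 8]]])

```text
time: 15.7
eef_pos: [0.4733, -0.2159, 0.0228]
ee_rot: [[0.452, 0.874, 0.181], [0.81, -0.487, 0.328], [0.375, -0.002, -0.927]]
wrist_force: [-0.1, -0.1, -1.0]
gripper_width: 0.0173
```

```bash
cat > mz.py <<'E'
from h import *
c=cam('scene'); W=cloud(c); s=robot.state(); print(s['eef_pos'],s['wrist_force'].round(1),s['q'].round(2))
z=s['ee_rot'][:,0]; d=z[:2]/np.hypot(*z[:2]); n=np.array([-d[1],d[0]]); D=W[...,:2]-s['eef_pos'][:2]
u=D@d; v=D@n
for u0 in np.arange(.0,.1,.012):
    k=(abs(u-u0)<.006)&(abs(v)<.006)
    if k.any(): print('u',u0.round(3),k.sum(),'topz',np.nanmedian(W[k][:,2]).round(4))
E
python3 mz.py
```

```text
[ 0.47345327 -0.21599542  0.02298462] [ 0.8  0.2 -2.2] [ 0.34  0.57  0.3   2.08 -0.85  0.75  0.79]
u 0.0 13 topz 0.0115
u 0.012 24 topz 0.0266
u 0.024 25 topz 0.0268
u 0.036 26 topz 0.0269
u 0.048 23 topz 0.0264
u 0.06 26 topz 0.0264
u 0.072 32 topz 0.0262
u 0.084 34 topz 0.0219
u 0.096 20 topz 0.0112
```

Call:
carry_out(deltas=[[[0, 0, -2, 0, 0, 0, 8], [0, 0, -1.5, 0, 0, 0, 8], [0, 0, -1, 0, 0, 0, 8], [0, 0, 0, 0, 0, 0, 8], [0, 0, 0, 0, 0, 0, 8]]])

```text
time: 16.25
eef_pos: [0.4733, -0.2158, 0.0186]
ee_rot: [[0.45, 0.874, 0.181], [0.81, -0.485, 0.328], [0.375, -0.002, -0.927]]
wrist_force: [-0.0, 0.7, -1.2]
gripper_width: 0.0177
```

Call:
carry_out(deltas=[[[0, 0, -1, 0, 0, 0, 8], [0, 0, 0, 0, 0, 0, 8], [0, 0, 0, 0, 0, 0, 20], [0, 0, 0, 0, 0, 0, 40], [0, 0, 0, 0, 0, 0, 40]]])

```text
time: 16.75
eef_pos: [0.4733, -0.2158, 0.0175]
ee_rot: [[0.451, 0.874, 0.181], [0.81, -0.485, 0.329], [0.375, -0.002, -0.927]]
wrist_force: [-0.2, -0.4, 0.5]
gripper_width: 0.04
```

Call:
carry_out(deltas=[[[-4, -7, 20, 0, 0, 0, 40], [-8, -14, 35, 0, 0, 0, 40], [-8, -14, 35, 0, 0, 0, 40], [0, 0, 0, 0, 0, 0, 40], [0, 0, 0, 0, 0, 0, 40]]])

```text
time: 17.25
eef_pos: [0.4534, -0.2511, 0.1081]
ee_rot: [[0.45, 0.874, 0.182], [0.81, -0.486, 0.328], [0.375, -0.0, -0.927]]
wrist_force: [-0.3, 1.0, -0.6]
gripper_width: 0.0399
```

Run:
```python
from h import *
a=cam('scene');b=cam('top'); s=robot.state(); print(s['eef_pos'],s['wrist_force'],s['gripper_width'])
for n,c in(('scene',a),('top',b)):
    W=cloud(c); X,Y,Z=W[...,0],W[...,1],W[...,2]; rgb=c['pixels'].astype(int); 
    m=(X>.42)&(X<.56)&(Y>-.24)&(Y<-.12)&(Z>.0165)&(Z<.03); m=cv2.morphologyEx(m.astype(np.uint8),cv2.MORPH_OPEN,np.ones((2,2)))>0
    print(n,'master',m.sum(),rect(W[m][:,:2]),np.median(Z[m]))
    hsv=cv2.cvtColor(c['pixels'],cv2.COLOR_RGB2HSV); R=rgb[...,0]-rgb[...,2]
    m=(R>70)&(X>.43)&(X<.57)&(Y>0)&(Y<.1)&(Z<.02)
    m=cv2.morphologyEx(m.astype(np.uint8),cv2.MORPH_OPEN,np.ones((2,2)))>0
    mt=m&(Z>.0065+(.002 if n=='top' else 0))
    for q in(m,mt): print(n,'bar',q.sum(),rect(W[q][:,:2]),np.percentile(Z[q],[5,50,95]).round(4))
    print('dial',[np.round(v,1) for v in dial(c)[1:]])
crop(b,'t5',255,170,415,290,3); crop(a,'s5',240,185,420,320,3)
A=cv2.imread('pics/t5.png');B=cv2.imread('pics/s5.png')
A=cv2.resize(A,(360,270));B=cv2.resize(B,(440,330)); A=cv2.copyMakeBorder(A,0,60,0,0,0); cv2.imwrite('pics/m5.png',np.hstack([A,B]))
```

```text
[ 0.4528937  -0.24961775  0.10653804] [ 0.03476134 -0.54281558 -0.4607731 ] 0.039666168201450115
scene master 270 [array([ 487.8, -184.8]), array([105.4,  18.9]), 60.6] 0.020120483191620627
scene bar 511 [array([506.9,  46. ]), array([98.9, 18.2]), 16.56] [nan nan nan]
scene bar 339 [array([504.8,  44.6]), array([95.1, 20.4]), 12.77] [0.0069 0.0084 0.01  ]
dial [array([ 0.6, -0.6]), np.float64(9.7), np.float64(18.5), np.float64(90.6)]
top master 336 [array([ 491.2, -183.9]), array([100.6,  19.6]), 59.7] 0.023364952258868303
top bar 317 [array([506.5,  44. ]), array([100.3,  18.1]), 12.77] [nan nan nan]
top bar 231 [array([507.5,  45.3]), array([94.2, 16. ]), 12.97] [0.0089 0.0109 0.0134]
dial [array([-0.3, -0.6]), np.float64(1.3), np.float64(19.2), np.float64(86.2)]
```

View pics/m5.png

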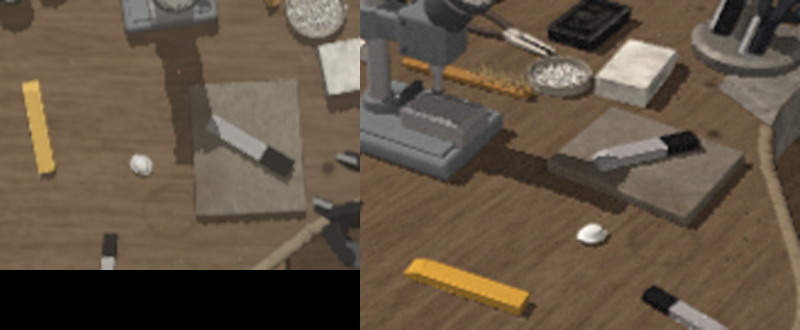

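Picture: the master lies flat and fully on the board, and the cup and the other things are undisturbed. The bar is at (.507,.044), yaw 12.8 deg. I'll take it with the tool vertical first and turn it sideways, so the leaned regrasp stays clear of the joint limits.

```bash
cat > gw.py <<'E'
from h import *
import sys
x,y,z,yaw,l=map(float,sys.argv[1:6])
s=robot.state(); p=[0,0,np.radians(yaw)]; Rt=bezR(0,l,p)
print('at',(s['eef_pos']*1000).round(1),'go',(np.array([x,y,z])-s['eef_pos']*1000).round(1),'turn',turn(Rt,s['ee_rot']),'F',s['wrist_force'].round(1),round(s['gripper_width'],4),s['time'],'q',s['q'].round(2))
E
python3 gw.py 507 44 60 12.8 0
python3 -c "
from h import *
b=load('top');print('cup',onz(b,317.7,243.3,.01))"
```

```text
at [ 452.9 -249.6  106.5] go [ 54.1 293.6 -46.5] turn [-2.76  3.61 -9.51] F [ 0.  -0.5 -0.5] 0.0397 17.35 q [ 0.33  0.44  0.39  2.03 -0.7   0.92  0.69]
cup [ 0.46852971 -0.06656049  0.01      ]
```

Call:
carry_out(deltas=[[[6, 32, 10, -0.4, 0.52, -1.36, 40], [6, 32, 5, -0.4, 0.52, -1.36, 40], [6, 32, 0, -0.4, 0.52, -1.36, 40], [6, 32, 0, -0.4, 0.52, -1.36, 40], [6, 32, 0, -0.39, 0.51, -1.36, 40]]])

```text
time: 17.85
eef_pos: [0.4791, -0.1071, 0.1204]
ee_rot: [[0.859, 0.504, 0.091], [0.495, -0.863, 0.103], [0.13, -0.043, -0.991]]
wrist_force: [0.3, -0.8, -0.4]
gripper_width: 0.0399
```

Call:
carry_out(deltas=[[[6, 34, 0, -0.39, 0.51, -1.36, 40], [6, 34, 0, -0.38, 0.51, -1.35, 40], [6, 34, 0, 0, 0, 0, 40], [5, 32, -15, 0, 0, 0, 40], [0, 0, -25, 0, 0, 0, 40]]])

```text
time: 18.35
eef_pos: [0.5026, 0.0227, 0.0803]
ee_rot: [[0.945, 0.327, 0.029], [0.326, -0.945, 0.036], [0.039, -0.025, -0.999]]
wrist_force: [0.3, 0.3, -0.3]
gripper_width: 0.0399
```

```bash
python3 gw.py 507 44 2.5 12.8 0
```

```text
at [502.6  22.7  80.3] go [  4.4  21.3 -77.8] turn [-0.4   0.36 -1.25] F [ 0.3  0.3 -0.3] 0.0399 18.35 q [-0.58  0.43  0.6   2.13 -0.44  0.67 -0.92]
```

Call:
carry_out(deltas=[[[4.5, 21.5, 0, -0.4, 0.36, -1.25, 40], [0, 0, -25, 0, 0, 0, 40], [0, 0, -25, 0, 0, 0, 40], [0, 0, -18, 0, 0, 0, 40], [0, 0, 0, 0, 0, 0, 40]]])

```text
time: 18.85
eef_pos: [0.503, 0.0381, 0.0102]
ee_rot: [[0.977, 0.213, -0.008], [0.213, -0.977, -0.004], [-0.009, 0.002, -1.0]]
wrist_force: [-1.0, -0.2, 0.5]
gripper_width: 0.0401
```

```bash
python3 gw.py 507 44 2.5 12.8 0
```

```text
at [503.   38.1  10.2] go [ 4.   5.9 -7.7] turn [ 0.05 -0.1   0.1 ] F [-1.  -0.2  0.5] 0.0401 18.85 q [-0.58  0.57  0.55  2.13 -0.53  0.58 -1.01]
```

Call:
carry_out(deltas=[[[4, 5.5, 0, 0.05, -0.1, 0.1, 40], [0, 0, -4, 0, 0, 0, 40], [0, 0, -3, 0, 0, 0, 40], [0, 0, 0, 0, 0, 0, 20], [0, 0, 0, 0, 0, 0, 8]]])

```text
time: 19.35
eef_pos: [0.5102, 0.0432, 0.0068]
ee_rot: [[0.975, 0.22, 0.008], [0.22, -0.976, 0.002], [0.008, -0.0, -1.0]]
wrist_force: [-1.5, 0.4, 2.2]
gripper_width: 0.0151
```

Call:
carry_out(deltas=[[[0, 0, 0, 0, 0, 0, 8], [0, 0, 5, 0, 0, 0, 8], [0, 0, 15, 0, 0, 0.9, 8], [0, 0, 0, 0, 0, 1.6, 8], [0, 0, 0, 0, 0, 1.6, 8]]])

```text
time: 19.85
eef_pos: [0.5103, 0.043, 0.0268]
ee_rot: [[0.833, 0.553, 0.008], [0.553, -0.833, 0.004], [0.009, 0.001, -1.0]]
wrist_force: [0.6, -0.1, -0.7]
gripper_width: 0.0147
```

Call:
carry_out(deltas=[[[0, 0, 0, 0, 0, 1.6, 8], [0, 0, 0, 0, 0, 1.6, 8], [0, 0, 0, 0, 0, 1.6, 8], [0, 0, 0, 0, 0, 1.6, 8], [0, 0, 0, 0, 0, 0.5, 8]]])

```text
time: 20.35
eef_pos: [0.51, 0.0427, 0.0265]
ee_rot: [[0.377, 0.926, 0.003], [0.926, -0.377, 0.007], [0.008, 0.0, -1.0]]
wrist_force: [-0.2, 0.3, -1.0]
gripper_width: 0.0145
```

```bash
python3 gw.py 507 44 3 67 0
```

```text
at [510.   42.7  26.5] go [ -3.    1.3 -23.5] turn [-0.08  0.04 -0.17] F [-0.2  0.3 -1. ] 0.0145 20.35 q [-0.4   0.5   0.3   2.1  -0.28  0.57 -0.28]
```

Call:
carry_out(deltas=[[[0, 0, -8, 0, 0, 0, 8], [0, 0, -7, 0, 0, 0, 8], [0, 0, -4, 0, 0, 0, 8], [0, 0, 0, 0, 0, 0, 8], [0, 0, 0, 0, 0, 0, 8]]])

```text
time: 20.85
eef_pos: [0.5095, 0.043, 0.0069]
ee_rot: [[0.38, 0.925, 0.002], [0.925, -0.38, 0.007], [0.007, -0.001, -1.0]]
wrist_force: [-0.8, -0.3, -1.1]
gripper_width: 0.0149
```

Call:
carry_out(deltas=[[[0, 0, -0.5, 0, 0, 0, 25], [0, 0, 0, 0, 0, 0, 40], [0, 0, 20, 0, 0, 0, 40], [-10, -20, 40, 0, 0, 0, 40], [-5, -30, 20, 0, 0, 0, 40]]])

```text
time: 21.35
eef_pos: [0.496, -0.0058, 0.0888]
ee_rot: [[0.376, 0.927, 0.006], [0.927, -0.376, 0.008], [0.01, 0.002, -1.0]]
wrist_force: [1.9, -0.4, -0.5]
gripper_width: 0.04
```

```bash
cat > bar.py <<'E'
from h import *
for n in('top','scene'):
    c=cam(n); W=cloud(c); X,Y,Z=W[...,0],W[...,1],W[...,2]; rgb=c['pixels'].astype(int)
    m=(rgb[...,0]-rgb[...,2]>70)&(X>.4)&(X<.6)&(Y>-.05)&(Y<.13)&(Z<.02)
    m=cv2.morphologyEx(m.astype(np.uint8),cv2.MORPH_OPEN,np.ones((2,2)))>0
    print(n,m.sum(),rect(W[m][:,:2]),np.median(Z[m]).round(4))
E
python3 bar.py; python3 gw.py 0 0 0 67 22
```

```text
top 0 [array([0., 0.]), array([0., 0.]), 0.0] nan
scene 534 [array([506.7,  39.5]), array([106.5,  20.1]), 68.03] nan
at [496.6 -11.   89.7] go [-496.6   11.   -89.7] turn [ 3.98 -1.6  -0.05] F [-0.6 -0.2 -0. ] 0.0397 21.45 q [-0.35  0.37  0.36  2.11 -0.22  0.68 -0.24]
  return _methods._mean(a, axis=axis, dtype=dtype,
  ret = ret.dtype.type(ret / rcount)
```

Call:
carry_out(deltas=[[[-5, -6, 0, 1.33, -0.53, 0, 40], [-5, -6, 0, 1.33, -0.53, 0, 40], [-2, 0, 0, 1.32, -0.54, -0.05, 40], [0, 0, 0, 0, 0, 0, 40], [0, 0, 0, 0, 0, 0, 40]]])

```text
time: 21.95
eef_pos: [0.4828, -0.02, 0.0863]
ee_rot: [[0.36, 0.923, 0.139], [0.856, -0.386, 0.343], [0.37, -0.004, -0.929]]
wrist_force: [0.4, 0.3, 0.2]
gripper_width: 0.0402
```

```bash
python3 gw.py 493 3 5 67.7 22;python3 bar.py 2>/dev/null
```

```text
at [482.8 -20.   86.3] go [ 10.2  23.  -81.3] turn [ 0.03 -0.07  0.08] F [0.4 0.3 0.2] 0.0402 21.95 q [ 0.11  0.36  0.1   2.19 -0.71  0.64  0.39]
top 321 [array([507.3,  41.1]), array([99.8, 17.3]), 68.86] nan
scene 535 [array([506.5,  40.2]), array([106.5,  20.4]), 66.95] nan
```

Call:
carry_out(deltas=[[[2, 5, -20, 0.03, -0.07, 0.08, 40], [2, 6, -20, 0, 0, 0, 40], [2, 6, -18, 0, 0, 0, 40], [2, 5, -12, 0, 0, 0, 40], [1, 1, -6, 0, 0, 0, 40]]])

```text
time: 22.55
eef_pos: [0.4921, 0.0068, 0.0099]
ee_rot: [[0.345, 0.928, 0.14], [0.86, -0.372, 0.349], [0.376, 0.001, -0.927]]
wrist_force: [0.0, 0.8, -0.0]
gripper_width: 0.0399
```

```bash
python3 gw.py 492 3.5 5 68 22
```

```text
at [492.1   6.8   9.9] go [-0.1 -3.3 -4.9] turn [-0.01  0.01 -0.03] F [ 0.   0.8 -0. ] 0.0399 22.55 q [ 0.15  0.51 -0.02  2.22 -0.89  0.47  0.56]
```

Call:
carry_out(deltas=[[[0, -3.3, -3, 0, 0, 0, 40], [0, 0, -2, 0, 0, 0, 40], [0, 0, 0, 0, 0, 0, 20], [0, 0, 0, 0, 0, 0, 8], [0, 0, 0, 0, 0, 0, 8]]])

```text
time: 23.05
eef_pos: [0.4924, 0.0003, 0.0064]
ee_rot: [[0.348, 0.926, 0.144], [0.859, -0.377, 0.347], [0.376, 0.003, -0.927]]
wrist_force: [-1.7, -1.7, 4.2]
gripper_width: 0.0138
```

Call:
carry_out(deltas=[[[0, 0, 0, 0, 0, 0, 8], [0, 0, 5, 0, 0, 0, 8], [0, -5, 30, 0, 0, 0, 8], [0, -5, 40, 0, 0, -1.2, 8], [0, -5, 20, 0, 0, -1.6, 8]]])

```text
time: 23.55
eef_pos: [0.4937, -0.0149, 0.1034]
ee_rot: [[0.549, 0.804, 0.228], [0.746, -0.594, 0.301], [0.378, 0.005, -0.926]]
wrist_force: [0.4, -0.4, -1.7]
gripper_width: 0.0135
```

```bash
python3 go.py -163 0 60 22
```

```text
comp now [-155.3   99.8  103.4] go [  7.1 -99.8 -43.4] turn [ 0.03  0.06 -9.01] F [ 0.4 -0.4 -1.7] 0.0135 23.55 q [ 0.03  0.3   0.15  2.23 -0.77  0.57  0.18]
```

Call:
carry_out(deltas=[[[1, -18, 0, 0, 0, -1.5, 8], [1, -18, 0, 0, 0, -1.5, 8], [1, -18, 0, 0, 0, -1.5, 8], [1, -18, 0, 0, 0, -1.5, 8], [1, -14, 0, 0, 0, -1.5, 8]]])

```text
time: 24.05
eef_pos: [0.4965, -0.1011, 0.1009]
ee_rot: [[0.891, 0.276, 0.361], [0.256, -0.961, 0.103], [0.376, 0.001, -0.927]]
wrist_force: [-0.0, 0.1, -2.2]
gripper_width: 0.0132
```

Call:
carry_out(deltas=[[[1, -10, -5, 0, 0, -1.4, 8], [0, -2, -10, 0, 0, 0, 8], [0, 0, -10, 0, 0, 0, 8], [0, 0, -8, 0, 0, 0, 8], [0, 0, 0, 0, 0, 0, 8]]])

```text
time: 24.55
eef_pos: [0.497, -0.1115, 0.0668]
ee_rot: [[0.915, 0.163, 0.369], [0.152, -0.987, 0.061], [0.374, -0.0, -0.928]]
wrist_force: [0.4, -0.0, -1.0]
gripper_width: 0.0133
```

```bash
cat > held.py <<'E'
from h import *
Rc=Ro.from_euler('z',CP[2]).as_matrix(); s=robot.state(); q=Rc.T@(s['eef_pos']-[CP[0],CP[1],0]); print('tcp',(q*1000).round(1))
for n in('scene','top'):
    c=cam(n); W=(cloud(c)-[CP[0],CP[1],0])@Rc; rgb=c['pixels'].astype(int)
    m=(rgb[...,0]-rgb[...,2]>60)&(abs(W[...,1])<.03)&(W[...,0]>q[0]-.02)&(W[...,0]<q[0]+.11)&(abs(W[...,2]-q[2])<.03)
    P=W[m]*1000; print(n,len(P),'x',np.percentile(P[:,0],[1,99]).round(1))
    for x0 in np.arange(P[:,0].min(),P[:,0].max(),12):
        k=(P[:,0]>=x0)&(P[:,0]<x0+12); print('  x %.0f n%d y[%.1f %.1f] z[%.1f med %.1f]'%(x0+6,k.sum(),*np.percentile(P[k][:,1],[3,97]),P[k][:,2].max(),np.median(P[k][:,2])))
E
python3 held.py; python3 go.py -163 0 50 22
```

```text
tcp [-166.2    3.7   66.8]
scene 266 x [-161.1  -75.8]
  x -159 n16 y[9.2 14.0] z[67.6 med 62.6]
  x -147 n38 y[-2.8 14.3] z[67.4 med 64.7]
  x -135 n43 y[-3.7 14.9] z[65.8 med 62.8]
  x -123 n40 y[-3.1 14.3] z[63.5 med 60.8]
  x -111 n40 y[-1.6 13.9] z[61.3 med 58.8]
  x -99 n38 y[-3.1 14.5] z[59.6 med 57.1]
  x -87 n36 y[-3.7 14.7] z[58.3 med 55.1]
  x -75 n15 y[-0.5 15.2] z[54.0 med 51.0]
top 293 x [-168.9  -75.4]
  x -164 n34 y[-1.9 9.6] z[84.5 med 71.0]
  x -152 n38 y[-3.5 13.2] z[80.2 med 69.5]
  x -140 n42 y[-3.3 13.3] z[72.3 med 67.8]
  x -128 n37 y[-2.4 13.2] z[69.6 med 66.9]
  x -116 n37 y[-2.1 13.6] z[68.2 med 64.9]
  x -104 n35 y[-1.6 13.0] z[66.1 med 62.1]
  x -92 n38 y[-2.5 13.7] z[64.6 med 61.0]
  x -80 n32 y[-1.8 12.4] z[62.9 med 58.2]
comp now [-165.5    2.9   67.8] go [  2.9  -2.5 -17.8] turn [ 0.01  0.01 -0.18] F [ 0.7 -0.3  0. ] 0.0131 24.65 q [ 0.06  0.33  0.19  2.32 -1.01  0.24 -0.22]
```

Call:
carry_out(deltas=[[[0.5, -3, 0, 0, 0, -0.18, 8], [15, 2.2, 0, 0, 0, 0, 8], [15, 2.2, -2, 0, 0, 0, 8], [15, 2.2, -2, 0, 0, 0, 8], [0, 0, 0, 0, 0, 0, 8]]])

```text
time: 25.15
eef_pos: [0.5464, -0.1077, 0.064]
ee_rot: [[0.915, 0.15, 0.374], [0.14, -0.989, 0.054], [0.377, 0.003, -0.926]]
wrist_force: [-0.5, -0.3, -2.1]
gripper_width: 0.0131
```

```bash
python3 held.py; python3 go.py -105.5 0 62.5 22
```

```text
tcp [-116.9    0.2   64. ]
scene 231 x [-111.3  -26.6]
  x -109 n10 y[6.9 10.9] z[63.2 med 58.8]
  x -97 n33 y[-5.1 9.7] z[64.3 med 61.7]
  x -85 n39 y[-7.4 10.2] z[62.6 med 61.0]
  x -73 n35 y[-7.3 10.3] z[62.1 med 59.4]
  x -61 n37 y[-8.0 9.6] z[60.8 med 58.0]
  x -49 n33 y[-7.8 10.4] z[59.1 med 56.6]
  x -37 n33 y[-8.1 10.7] z[57.7 med 54.8]
  x -25 n11 y[-4.3 9.8] z[52.9 med 50.6]
top 224 x [-115.3  -36.5]
  x -111 n24 y[-3.9 6.3] z[69.9 med 66.7]
  x -99 n36 y[-5.9 9.8] z[68.5 med 65.0]
  x -87 n35 y[-5.7 8.8] z[67.9 med 63.7]
  x -75 n36 y[-5.5 9.3] z[64.5 med 61.9]
  x -63 n34 y[-5.2 9.6] z[63.0 med 60.2]
  x -51 n36 y[-5.9 9.5] z[63.9 med 58.5]
  x -39 n23 y[-5.4 9.1] z[61.7 med 57.7]
comp now [-119.7    0.2   63.4] go [14.1  1.9 -0.9] turn [ 0.02  0.01 -0.01] F [ 0.1  0.4 -2. ] 0.0131 25.25 q [-0.01  0.4   0.24  2.23 -0.97  0.27 -0.32]
```

Call:
carry_out(deltas=[[[11, 1.5, 0, 0, 0, 0, 8], [0, 0, -4, 0, 0, 0, 8], [0, 0, -4, 0, 0, 0, 8], [0, 0, -3, 0, 0, 0, 8], [0, 0, 0, 0, 0, 0, 8]]])

```text
time: 25.75
eef_pos: [0.5539, -0.1071, 0.0521]
ee_rot: [[0.917, 0.147, 0.371], [0.137, -0.989, 0.054], [0.375, 0.001, -0.927]]
wrist_force: [-0.5, 0.3, -1.0]
gripper_width: 0.0134
```

```bash
python3 held.py; python3 go.py -109 0 45.5 22
```

```text
tcp [-109.4   -0.4   52.1]
scene 242 x [-102.2  -16.3]
  x -100 n12 y[7.1 10.6] z[53.6 med 47.6]
  x -88 n37 y[-6.8 8.7] z[54.6 med 51.8]
  x -76 n39 y[-8.5 10.3] z[53.2 med 51.2]
  x -64 n37 y[-7.8 10.3] z[52.8 med 50.6]
  x -52 n38 y[-8.8 10.4] z[51.8 med 49.6]
  x -40 n36 y[-7.9 9.4] z[51.6 med 49.0]
  x -28 n32 y[-7.0 9.0] z[50.8 med 47.9]
  x -16 n10 y[-8.6 7.9] z[46.6 med 43.4]
  x -4 n1 y[-1.5 -1.5] z[77.4 med 77.4]
top 202 x [-104.3  -35.5]
  x -100 n29 y[-4.8 7.3] z[59.8 med 56.0]
  x -88 n35 y[-6.5 8.5] z[59.2 med 56.3]
  x -76 n37 y[-7.1 9.0] z[56.9 med 54.4]
  x -64 n34 y[-6.8 8.8] z[56.3 med 53.8]
  x -52 n34 y[-6.7 8.4] z[55.8 med 52.8]
  x -40 n33 y[-6.0 8.6] z[56.2 med 52.2]
comp now [-109.1   -0.5   52.6] go [-0.   0.6 -7.1] turn [0.02 0.01 0.01] F [-0.2  0.3 -1.3] 0.0136 25.85 q [ 0.02  0.43  0.2   2.22 -0.99  0.24 -0.3 ]
```

Call:
carry_out(deltas=[[[0, 0.4, -2, 0, 0, 0, 8], [0, 0, -2, 0, 0, 0, 8], [0, 0, -2, 0, 0, 0, 8], [0, 0, 0, 0, 0, 0, 8], [0, 0, 0, 0, 0, 0, 8]]])

```text
time: 26.35
eef_pos: [0.5546, -0.1067, 0.0467]
ee_rot: [[0.917, 0.148, 0.372], [0.137, -0.989, 0.054], [0.376, 0.002, -0.927]]
wrist_force: [0.5, -0.5, -0.8]
gripper_width: 0.0132
```

```bash
python3 held.py|head -11; python3 go.py -64 0 45.5 22
```

```text
tcp [-108.6   -0.    46.7]
scene 242 x [-98.9 -15.8]
  x -99 n12 y[6.7 9.8] z[48.7 med 42.8]
  x -87 n38 y[-5.9 10.0] z[50.5 med 47.8]
  x -75 n40 y[-7.7 10.3] z[50.7 med 47.9]
  x -63 n37 y[-6.7 10.6] z[50.2 med 48.2]
  x -51 n38 y[-8.3 10.2] z[49.9 med 48.1]
  x -39 n35 y[-6.1 10.1] z[50.5 med 47.7]
  x -27 n29 y[-7.3 10.0] z[49.6 med 47.9]
  x -15 n13 y[-6.4 9.3] z[45.9 med 44.6]
top 205 x [-105.2  -35.3]
comp now [-108.6    0.    46.8] go [44.1  6.6 -1.3] turn [0.02 0.02 0.  ] F [-0.9  0.3 -1. ] 0.0135 26.45 q [ 0.04  0.44  0.17  2.22 -1.01  0.23 -0.28]
```

Call:
carry_out(deltas=[[[6, 0.9, -0.4, 0, 0, 0, 8], [8, 1.2, 0, 0, 0, 0, 8], [8, 1.2, 0, 0, 0, 0, 8], [8, 1.2, 0, 0, 0, 0, 8], [5, 0.7, 0, 0, 0, 0, 8]]])

```text
time: 26.95
eef_pos: [0.5901, -0.1012, 0.0462]
ee_rot: [[0.917, 0.148, 0.371], [0.138, -0.989, 0.054], [0.375, 0.002, -0.927]]
wrist_force: [-4.5, -0.9, 1.4]
gripper_width: 0.0131
```

```bash
python3 held.py|head -11; python3 go.py -64 0 45.5 22
```

```text
tcp [-72.7   0.2  46.2]
scene 211 x [-62.4  19.6]
  x -59 n17 y[-1.2 9.9] z[48.3 med 44.6]
  x -47 n40 y[-6.8 10.2] z[49.1 med 47.4]
  x -35 n34 y[-7.3 10.8] z[51.0 med 48.0]
  x -23 n32 y[-6.8 9.7] z[49.8 med 47.6]
  x -11 n34 y[-6.0 10.4] z[50.1 med 47.9]
  x 1 n27 y[-5.9 10.3] z[50.5 med 47.6]
  x 13 n24 y[-3.4 10.6] z[50.3 med 46.3]
  x 25 n3 y[5.8 8.4] z[44.8 med 42.9]
top 81 x [-62.1 -34.8]
comp now [-71.7   0.2  46.7] go [ 7.6  1.  -1.2] turn [ 0.02  0.03 -0.01] F [ 1.7  0.5 -1.2] 0.0133 27.05 q [-0.03  0.48  0.23  2.15 -0.97  0.26 -0.36]
```

Call:
carry_out(deltas=[[[2, 0.3, 0, 0, 0, 0, 8], [2, 0.3, 0, 0, 0, 0, 8], [2, 0.3, 0, 0, 0, 0, 8], [1, 0.2, 0, 0, 0, 0, 8], [0, 0, 0, 0, 0, 0, 8]]])

```text
time: 27.55
eef_pos: [0.5948, -0.1007, 0.0459]
ee_rot: [[0.917, 0.147, 0.37], [0.137, -0.989, 0.054], [0.374, 0.001, -0.928]]
wrist_force: [-8.7, -1.5, 4.9]
gripper_width: 0.013
```

Call:
carry_out(deltas=[[[1, 0.15, 0, 0, 0, 0, 8], [1, 0.15, 0, 0, 0, 0, 8], [0.7, 0.1, 0, 0, 0, 0, 8], [0, 0, 0, 0, 0, 0, 8], [0, 0, 0, 0, 0, 0, 8]]])

```text
time: 28.05
eef_pos: [0.5949, -0.1007, 0.045]
ee_rot: [[0.919, 0.147, 0.366], [0.136, -0.989, 0.055], [0.37, -0.001, -0.929]]
wrist_force: [-15.5, -2.3, 10.1]
gripper_width: 0.0138
```

```bash
python3 held.py|head -11; python3 go.py -64 0 45.5 22
```

```text
tcp [-67.9  -0.1  45. ]
scene 222 x [-61.3  23.6]
  x -57 n13 y[7.5 10.0] z[49.3 med 42.7]
  x -45 n35 y[-6.8 8.8] z[50.0 med 47.0]
  x -33 n36 y[-6.2 9.9] z[49.5 med 47.4]
  x -21 n38 y[-6.7 10.0] z[51.2 med 48.4]
  x -9 n37 y[-6.9 9.9] z[52.3 med 48.6]
  x 3 n25 y[-0.9 10.3] z[50.8 med 48.1]
  x 15 n28 y[-6.7 9.4] z[51.1 med 48.3]
  x 27 n10 y[-7.1 10.2] z[47.6 med 45.7]
top 67 x [-57.2 -34.7]
comp now [-67.9  -0.1  45. ] go [3.8 0.7 0.5] turn [ 0.   -0.05  0.01] F [-15.3  -2.3   8.9] 0.0133 28.15 q [-0.04  0.49  0.25  2.13 -0.95  0.28 -0.38]
```

Call:
carry_out(deltas=[[[0, 0, 0.5, 0, 0, 0, 25], [0, 0, 0, 0, 0, 0, 40], [0, 0, 0, 0, 0, 0, 40], [-6, -0.9, 10, 0, 0, 0, 40], [-12, -1.8, 20, 0, 0, 0, 40]]])

```text
time: 28.65
eef_pos: [0.5811, -0.1022, 0.0767]
ee_rot: [[0.917, 0.148, 0.37], [0.138, -0.989, 0.055], [0.374, 0.001, -0.927]]
wrist_force: [-0.3, -0.0, -0.6]
gripper_width: 0.04
```

Call:
carry_out(deltas=[[[-20, -3, 20, 0, 0, 0, 40], [-25, -3.7, 15, 0, 0, 0, 40], [-30, 0, 10, 0, 0, 0, 40], [-30, 20, 10, 0, 0, 0, 40], [-20, 30, 10, 0, 0, 0, 40]]])

```text
time: 29.15
eef_pos: [0.4549, -0.0614, 0.1421]
ee_rot: [[0.917, 0.142, 0.372], [0.132, -0.99, 0.053], [0.376, 0.0, -0.927]]
wrist_force: [0.6, 1.1, 0.6]
gripper_width: 0.0403
```

Run:
```python
from h import *
Rc=Ro.from_euler('z',CP[2]).as_matrix(); print(robot.state()['eef_pos'])
o=[]
for n in('scene','top'):
    c=cam(n); print(n,[np.round(v,1) for v in dial(c)[1:]])
    W=(cloud(c)-[CP[0],CP[1],0])@Rc; rgb=c['pixels'].astype(int)
    m=(rgb[...,0]-rgb[...,2]>60)&(abs(W[...,1])<.03)&(W[...,0]>-.1)&(W[...,0]<.05)&(abs(W[...,2]-.045)<.025)
    P=W[m]*1000; print('x',np.percentile(P[:,0],[0,1,99,100]).round(1))
    for x0 in np.arange(P[:,0].min(),P[:,0].max(),12):
        k=(P[:,0]>=x0)&(P[:,0]<x0+12); print('  x %.0f n%d y[%.1f %.1f] z[%.1f med %.1f]'%(x0+6,k.sum(),*np.percentile(P[k][:,1],[3,97]),P[k][:,2].max(),np.median(P[k][:,2])))
a=load('scene');b=load('top')
A=cv2.resize(a['pixels'][195:260,240:320],(480,390),interpolation=2); B=cv2.resize(b['pixels'][115:205,295:370],(320,384),interpolation=2)
B=cv2.copyMakeBorder(B,0,6,0,0,0); cv2.imwrite('pics/f1.png',np.hstack([A,B])[...,::-1])
```

```text
[ 0.45485823 -0.06136969  0.14209083]
scene [array([ 0.3, -0.8]), np.float64(8.7), np.float64(18.3), np.float64(38.3)]
x [-75.  -73.8  24.7  26.6]
  x -69 n43 y[-7.3 8.5] z[50.4 med 47.4]
  x -57 n38 y[-9.0 9.1] z[50.4 med 47.8]
  x -45 n37 y[-6.8 9.3] z[49.3 med 47.6]
  x -33 n37 y[-9.1 9.7] z[49.3 med 47.8]
  x -21 n33 y[-6.3 9.8] z[50.3 med 47.7]
  x -9 n33 y[-6.2 9.5] z[49.5 med 47.9]
  x 3 n26 y[-0.4 10.0] z[49.4 med 46.7]
  x 15 n27 y[-6.2 10.1] z[49.8 med 47.1]
  x 27 n11 y[-6.4 9.7] z[45.8 med 44.5]
top [array([-0.1, -0.6]), np.float64(1.7), np.float64(19.1), np.float64(36.7)]
x [-71.8 -71.7 -35.  -34.7]
  x -66 n39 y[-6.7 9.5] z[54.6 med 51.0]
  x -54 n36 y[-6.6 8.5] z[53.4 med 50.8]
  x -42 n33 y[-5.8 9.3] z[52.9 med 49.8]
  x -30 n6 y[-3.6 7.7] z[52.3 med 50.6]
```

View pics/f1.png

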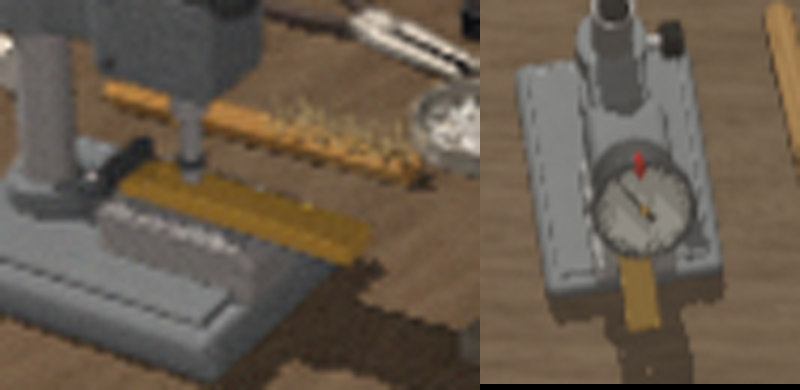

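```bash
python3 -c "
from h import *
print(robot.state()['time'],robot.state()['wrist_force'].round(1),robot.close_job())"
```

```text
the job is handed in; nothing more can be done
29.25 [0.5 0.4 0.5] None
```

The job is done and handed in at 29.25 s. The bezel is zeroed, the master is on the felt board, and the brass bar is in under the foot and against the back stop.

**What I did**
- **Bezel:** I turned it about 48° clockwise until the red mark met the hand, then let go.
- **Master:** I drew it straight out and laid it flat, diagonally across the felt board.
- **Brass bar:** I turned it on the bench, gripped it again with the tool leaning back, and slid it in nose first until it stopped with about 15 N of push. The gripper then backed away.

**Last checks**
- **Zero mark:** It stayed where I set it, 1.3 to 1.7° from up in the top camera. At zeroing that was about 1.5° from the hand.
- **Dial reading:** The hand stands about 37° counter-clockwise of where it was on the master. For a bar 1 mm thinner, 36° is expected.
- **Bar seating:** It lies flat and in line with the comparator. Its near end measured 72 to 74 mm in front of the spindle, where 73 mm means fully home.
- **Master:** It lay flat and fully on the board when I last checked, just after releasing it.
- **Robot:** It was clear of everything at hand-in.

**What went wrong or disagreed**
- **First bezel attempts:** My first two pinches went wrong because the wrist was at its joint limits. One closed on the dial face with about 21 N. The bezel did not turn, and the face showed no shift afterwards.
- **Bar drooped in the grip:** It tilted nose-down by 6 to 9°, so I levelled it on the gauge table before sliding it in.
- **Camera disagreement:** The scene camera showed the zero mark about 9° off. I put that down to its slanted view, because it read about 9° high before the bezel was turned as well.
- **Other bench items:** They looked undisturbed in the pictures; I did not measure each one.

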